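Battery change in the leak alarm on the washer

TASK

Change the batteries in the leak alarm on the washer. First slide its little orange switch, down in its slot, fully to the red (off) end; then take the spent 9-volt block (grey, red label) out into the orange tub, and lay every fresh block that is set out flat in a bay of its own, green label up and snap contacts towards the contact block at the hinge side; shut the clear cover fully and turn its three captive bolts clockwise to their stops. Only then slide the switch fully back to the green (on) end, and leave the other things on the washer and worktop where they are.

Things in the scene. Friction and masses are not known exactly. Their poses are not given: they have to be found in the camera images.
- alarm: leak alarm, fixed white case, 195 (x) x 212 (y) mm. Origin: centre of its underside, on the mat; x points to the hinge (away from its front), y left, z up. Deck (front part, x -105 to -10 mm) and case rim: z 38 mm. Battery compartment behind it: inside x 0 to 58, y -100 to 100, floor z 10; then a black contact block 14 mm high. Siren grille on the deck: x -70, y 60, radius 25, 2.5 mm high.
- bay1 (a point): middle battery bay: the point on the compartment floor under the centre of a block lying right; in the alarm x 30, y 0, z 10 mm, axes as the alarm's. The left and right bays are the same at y +58 and -58. A bay holds a block lying along x between side ribs 6 mm high (2.5 mm clear on each side), a 6 mm front rib and the contact block (3 mm clear at each end).
- switch (a joint): slide switch: 0 m = off (nub at the red mark, to the alarm's -y, its right), 0.012 m = on (nub at the green mark, +y); starts on. It slides with about 1.5 N and stays where it is left.
- switch_nub (a point): centre of the top of the switch's nub: orange, ribbed, 9 mm along its travel (alarm's y), 14 mm across, 5 mm tall, its top flush with the deck; it stands alone in the slot, on a steel track whose ends are its stops
- switch_slot (a point): centre of the mouth of the slot, at deck height: a recess 60 mm long (alarm's y), 28 mm wide (x), 5 mm deep, at x -72, y -45 mm in the alarm. The nub's centre is 6 mm left of this point at on, 6 mm right at off; a fingertip fits into the slot on either side of the nub (19 mm free behind it at either end of its travel).
- cover (a joint): hinged clear cover, a plate 118 mm long from the hinge axis, 212 mm wide, 8 mm thick; 0 rad = shut flat on the case (top face z 46 mm in the alarm), grows as it opens, up to 2.0; starts open at about 1.9, leaning back. Its hinge is stiff (0.15 N m), so it stays where it is put. When open, the bolts stick out of its back by 21 mm near its free edge.
- cover_hinge (a point): middle of the cover's hinge axis, which runs along the alarm's y; at x 86, y 0, z 42 mm in the alarm
- bolt0 (a joint): left captive bolt of the cover: 0 = open (bar at right angles to the cover's front edge), 1.571 rad = end stop, done up (bar along the edge); grows turning clockwise seen from above; starts 0 to 0.3; friction 0.05 N m. It rides on the cover.
- bolt0_grip (a point): on the axis of bolt0, mid-height of its black bar (34 mm long, 11 mm wide, from 4 to 21 mm over the cover's outer face; this point 13 mm over it). z along the bolt's axis, x along the bar, turning with it. The bolts stand 106 mm from the hinge axis, at the alarm's y 78, 0 and -78 mm.
- bolt1 (a joint): middle captive bolt, as bolt0
- bolt1_grip (a point): grip point of bolt1, as bolt0_grip
- bolt2 (a joint): right captive bolt, as bolt0
- bolt2_grip (a point): grip point of bolt2, as bolt0_grip
- spent: spent 9-volt block, grey case with a red label on top, size and axes as block0; loose, starts lying in the middle bay (bay1), snaps to the hinge side
- tub: orange open tub for spent cells, fixed on the worktop to the right (10 mm lower than the mat), 140 (x) x 110 (y) x 45 mm high, walls and floor 3 mm. Origin: centre of its underside. A spent pencil cell (14 mm thick) lies in it along the wall at +x; the rest is empty.
- nail_brush: purple nail brush lying at the back of the mat, 85 x 30 x 23 mm: leave alone
- soap: pink bar of soap lying at the back of the mat, 80 x 51 x 24 mm: leave alone
- soap_pump: pump bottle of hand soap, 187 mm tall, on the worktop to the right: leave alone
- block0: fresh 9-volt block battery, may be absent: black case 46.5 (x) x 26.5 (y) x 17.5 (z) mm with a copper-coloured band at the snap end and a green label on top; loose on the mat. Origin: centre of the case's underside; x towards the end with the two steel snaps, z up through the label; 46 g
- block0_snaps (a point): middle of the snap end of block0, 25 mm from its centre along its x
- block1: another fresh 9-volt block, as block0; may be absent
- block1_snaps (a point): middle of the snap end of block1, 25 mm from its centre along its x
- block2: another fresh 9-volt block, as block0; may be absent
- block2_snaps (a point): middle of the snap end of block2, 25 mm from its centre along its x

How it is judged:
By the outcome, as a careful person would: the job done as asked, in the order asked, and still so for the second after the job is handed in, with the robot touching nothing.
Of block0, block1, block2 only 2 to 3 are there at a start; the rules pass over those that are not, and their reading is None.
At some moment in a run one of block0, block1, block2 may be knocked a few centimetres aside while the robot is not near it.
Once in a run the grip may slacken for a moment while it holds something.
It also fails if it takes over 208 s, if anything falls off the work surface, if the arm or the gripper's body presses on something with over 40 N, if the wrist force passes 120 N, or if a joint passes its speed limit or range.

ROBOT

A 7-joint arm with a two-finger parallel gripper is mounted at the origin on a cart in front of the work surface, level with it; the furniture and walls round the work are solid. World frame = base frame: x ahead of the robot, y to its left, z up, the work surface at z = 0. Lengths are in m, angles in rad, forces in N, time in s.
With the tool pointing down it reaches from about 0.425 to 0.925 m from the base axis. Payload 6.8 kg.
Tool frame: the origin (TCP) lies midway between the tips of the shut fingers; the grasp point (between the pads) lies r.grip_point_offset behind it (r.grip_point_offset is the distance from the TCP to the grasp point, in m); z points along the fingers, y is the direction in which the jaws open and shut (so a half turn about z gives the same grasp; the last joint's range is limited). The gripper opens to 85 mm and grips with 20 to 120 N. Pads are 22 mm wide; open, the fingers measure 114 mm over their backs; the gripper's body (76 mm by 85 mm) begins 54 mm behind the grasp point. The pads swing forward as they close: fully open they stand 13 mm farther back than shut.
Start: joints at [-1.41, 0.477, 0.022, 1.555, -0.011, 1.109, -0.083], TCP at [0.179, 0.651, 0.206] pointing down, gripper open.
Joint ranges: [-2.96, 2.96], [-0.34, 2.1], [-1.41, 1.46], [0.24, 2.44], [-1.37, 4.51], [0.17, 1.92], [-2.96, 2.96]. Speed limits (rad/s): [2.39, 2.39, 3.14, 3.14, 3.14, 3.14, 3.14].

INTERFACE

Orientations are given as a rotation vector (axis times angle).
In Python, from bench import r gives the robot as it stands. The module is installed in compiled form; this text tells all that it offers.
- The arm moves only by the tool play_rows, never from a script. Its argument "deltas" is a list of rows, each a list of 3 entries, a list of its own where there are three numbers: the finger opening in mm, from 0 to 85.4, then the shift along the tool's x, y, z in mm, then the turn, a rotation vector about the tool's x, y, z in rad. A call has 1 to 8 rows; each row is the pose to reach, as a shift and turn from the pose measured when the call began, along the tool's axes at that moment; what a row does not reach only later rows make up. A row lasts 1/8 s, in which the tool goes at most 62.5 mm and 10.7 degrees, less where a joint would pass 70% of its speed; a pose out of reach is approached as far as the arm can. A call with a gripper value outside its range is refused whole. The fingers move at their own pace and stop on an object; "squeeze" is the grip in N (left out, the last holds). Time passes only in rows, so rows that repeat a pose let the fingers close. It gives the time, the measured TCP pose, the force and the opening at its end, in the units of the state.
- r.get_obs(): the state, without advancing time (a new reading comes with each control period).
- r.grab_frame(name): name is "scene" or "top"; returns (picture, depth): 420x560x3 uint8, red, green, blue; 420x560 float32, m along the optical axis (not along the pixel's ray), 0 where there is no reading.
- r.camera_model(name): a dict with "mtx" (3x3 intrinsics, pixels), "rvec" (rotation vector, rad) and "tvec" (3), from world to camera coordinates, as OpenCV has them. Camera axes: x right, y down, z forward; pixel columns grow to the right and rows downward; lengths in m; the calibration is good to about 2 mm. A picture is of the moment at which its call begins. camera_model takes no time and is no camera call.
- r.hand_in(): hands the job in, once; it reports no verdict.
The state is a dict: "clock": time; "joints": joint angles; "qvel": joint speeds; "tau": joint torques, N m; "tcp_pos": TCP position; "orientation": TCP orientation; "contact_force": force on the tool from outside, world axes, zero at the start; "moment": the same for the moment, N m; "grip_width": finger opening in m.
Only numpy, scipy, OpenCV 4.12 (cv2) and the standard library are available. Lean on these libraries where they do the work, as an engineer would, in place of code of your own. Each camera call takes 0.05 s, during which the arm holds its last target. There are 200 camera calls.

## Working session

There is one attempt and no reset: what is moved stays moved. The work goes in short steps, Python scripts to look and compute and a tool call to move; the robot and the scene stay as the last step left them, time stands still between calls to the robot, and variables do not carry over. Pictures are saved under pics/ and viewed, about 12 in all and at most 16, crops included, and the job is handed in when it is done.

Besides the shell and the picture viewer there is one more tool, called after "Call:" as name(argument=value, ...) on one line, values as JSON. play_rows: Moves the arm, as the interface text tells. Its arguments: {"type":"object","properties":{"deltas":{"type":"array"},"squeeze":{"type":"number"}},"required":["deltas"]}

```bash
mkdir -p pics
cat > h.py <<'E'
from bench import r
import numpy as np, cv2
from scipy.spatial.transform import Rotation as R
def cam(n):
    c=r.camera_model(n); return np.array(c['mtx']),R.from_rotvec(np.ravel(c['rvec'])).as_matrix(),np.ravel(c['tvec'])
def pts(n,d):
    K,Rm,t=cam(n); v,u=np.mgrid[:420,:560]
    p=np.stack([(u-K[0,2])/K[0,0]*d,(v-K[1,2])/K[1,1]*d,d],-1)
    return (p-t)@Rm
def onz(n,u,v,z):
    K,Rm,t=cam(n); ray=Rm.T@np.linalg.solve(K,[u,v,1]); o=-Rm.T@t
    return o+ray*(z-o[2])/ray[2]
def proj(n,p):
    K,Rm,t=cam(n); q=K@(Rm@np.array(p)+t); return q[:2]/q[2]
def grab(n,f=None,crop=None,s=1):
    im,d=r.grab_frame(n)
    np.save(f'{n}_d.npy',d); np.save(f'{n}_i.npy',im)
    if f: save(im,f,crop,s)
    return im,d
def save(im,f,crop=None,s=1):
    b=im[...,::-1]
    if crop: u0,v0,u1,v1=crop; b=b[v0:v1,u0:u1]
    cv2.imwrite('pics/'+f,cv2.resize(b,None,fx=s,fy=s,interpolation=cv2.INTER_CUBIC))
E
python3 - <<'E'
from h import *
print(r.get_obs(), r.grip_point_offset)
for n in('scene','top'):
    grab(n,n+'0.png',s=1.4); K,Rm,t=cam(n); print(n,K.tolist(),(-Rm.T@t),Rm.round(3).tolist())
E
```

```text
{'clock': 0.0, 'joints': array([-1.41008814,  0.47781294,  0.02234259,  1.55646201, -0.01150919,
        1.10928586, -0.08309146]), 'qvel': array([-5.27137391e-05,  4.55140717e-04,  1.80389534e-05, -1.04410075e-04,
        3.95586316e-04, -1.85558279e-03,  2.12662645e-04]), 'tau': array([ 5.81496170e-04, -5.96448255e+01,  1.60839424e+00, -2.81202257e+01,
        1.25180781e-02,  9.41197271e-03,  8.80844368e-06]), 'tcp_pos': array([0.179115  , 0.6501367 , 0.20511274]), 'orientation': array([-4.20920581e-01, -3.11314778e+00,  2.88434140e-03]), 'contact_force': array([-0.02399878, -0.11886489,  0.00145274]), 'moment': array([-0.03302857,  0.02654545,  0.02275577]), 'grip_width': 0.08549348557000105} 0.0187
scene [[488.21317877964555, 0.0, 284.51791175675066], [0.0, 488.21317877964555, 212.56337123054539], [0.0, 0.0, 1.0]] [0.21573929 0.68801659 1.02060781] [[-0.897, -0.441, -0.007], [-0.326, 0.674, -0.663], [0.298, -0.592, -0.749]]
top [[459.016253847293, 0.0, 270.2448745338609], [0.0, 459.016253847293, 212.4275670508886], [0.0, 0.0, 1.0]] [ 0.50290594 -0.05620855  1.14527759] [[-0.019, -1.0, 0.015], [-0.998, 0.018, -0.06], [0.059, -0.016, -0.998]]
```

View pics/top0.png

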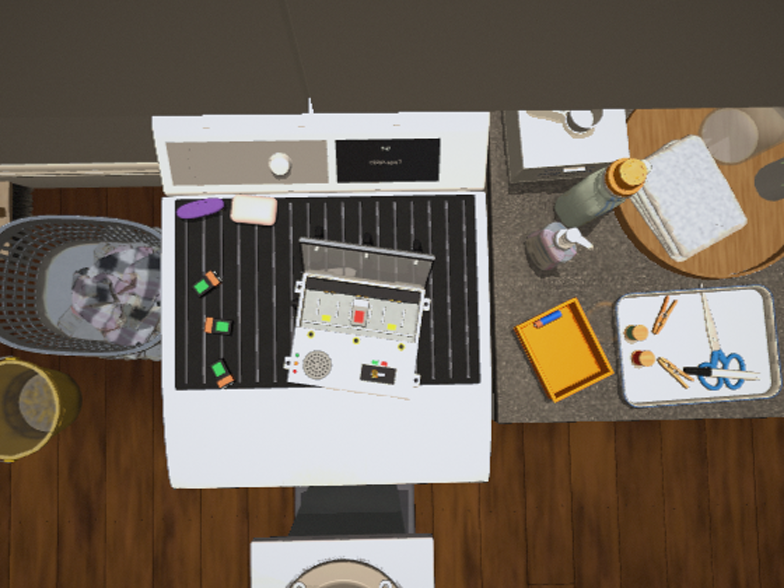

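View pics/scene0.png

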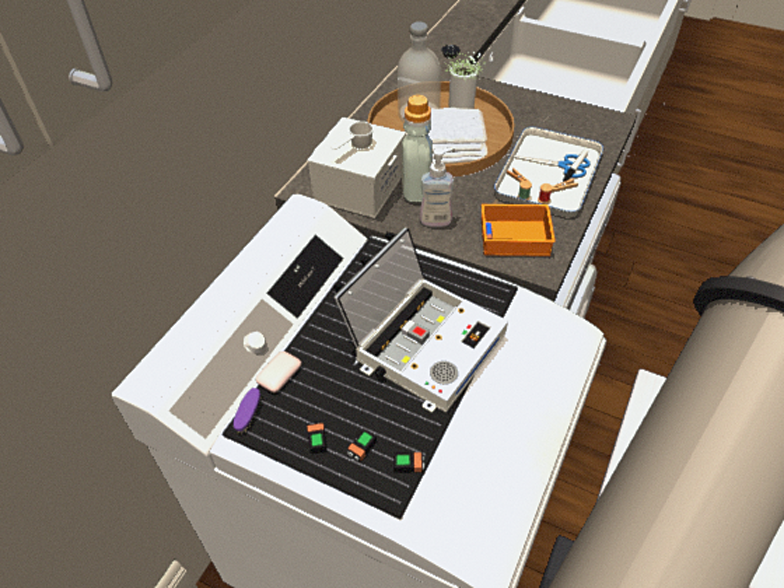

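Both views show the alarm mid-mat, three fresh blocks on the left, and the tub at the right. Next I enlarge the alarm and blocks.

Run:
```python
from h import *
im=np.load('top_i.npy'); save(im,'c1.png',(125,160,315,290),4.2)
im=np.load('scene_i.npy'); save(im,'c2.png',(210,160,370,340),3.3)
P=pts('top',np.load('top_d.npy'))
# mat height and deck height
for (u,v) in [(180,150),(240,240),(245,272),(285,245),(140,240),(395,265),(400,240)]: print((u,v),P[v,u].round(4))
# deck plane pixels
m=(np.abs(P[...,2]-P[272,245,2])<.004)
m[:, :195]=0; m[:,325:]=0; m[:180]=0
ys,xs=np.nonzero(m); pp=P[m][:,:2].astype(np.float32)
print(len(pp),cv2.minAreaRect(pp))
```

```text
(180, 150) [0.7264 0.1442 0.0296]
(240, 240) [0.5038 0.     0.0426]
(245, 272) [ 0.4274 -0.0108  0.0439]
(285, 245) [ 0.4898 -0.1076  0.0427]
(140, 240) [0.5084 0.2478 0.0082]
(395, 265) [ 0.4342 -0.3839 -0.0036]
(400, 240) [ 0.4963 -0.3973  0.0012]
3447 ((0.5052005052566528, -0.035208560526371), (0.2120218127965927, 0.18860192596912384), 81.17543029785156)
```

View pics/c1.png

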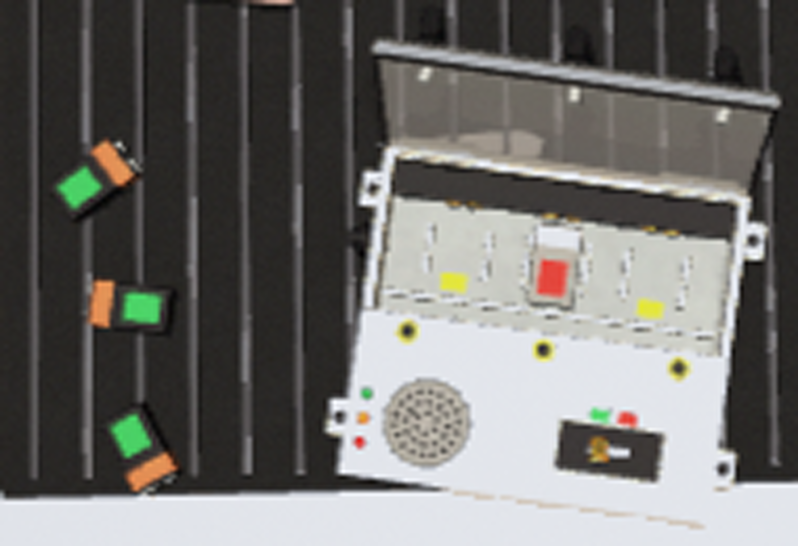

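Crop (scale 4.2): bolt holes at (407,331), (543,350), (679,368); slot centre (610,452); grille centre (427,422). Snaps point up-right, left and down-right on the three blocks, top to bottom.

```bash
cat >> h.py <<'E'
def blocks(P,im,zt=0.0225,lim=(.33,.75,.14,.36)):
    """loose blocks: rect from depth, heading from copper/green colour"""
    z=P[...,2]; hs=cv2.cvtColor(im,cv2.COLOR_RGB2HSV).astype(int)
    g=(abs(hs[...,0]-68)<12)&(hs[...,1]>120)&(hs[...,2]>80)
    o=(hs[...,0]<16)&(hs[...,1]>110)&(hs[...,2]>90)
    box=(P[...,0]>lim[0])&(P[...,0]<lim[1])&(P[...,1]>lim[2])&(P[...,1]<lim[3])&(z<.06)
    n,l,st,ce=cv2.connectedComponentsWithStats(((g)&box).astype(np.uint8))
    v,u=np.mgrid[:420,:560]; out=[]
    for i in range(1,n):
        if st[i,4]<20: continue
        gc=ce[i]; near=np.hypot(u-gc[0],v-gc[1])<22
        oc=np.array([u[o&near].mean(),v[o&near].mean()])
        gw=onz('top',*gc,zt)[:2]; ow=onz('top',*oc,zt)[:2]; h=ow-gw; h/=np.linalg.norm(h)
        m=near&(z>zt-.009)&(z<zt+.01); q=P[m][:,:2].astype(np.float32)
        rc=cv2.minAreaRect(q); 
        out.append((gw,ow,np.degrees(np.arctan2(h[1],h[0])),rc))
    return out
E
python3 - <<'E'
from h import *
im=np.load('top_i.npy');P=pts('top',np.load('top_d.npy'))
print('mat z',np.median(P[200:260,180:195,2]), 'deck',np.median(P[268:276,240:262,2]),'worktop',np.median(P[280:295,370:430,2]))
px=np.array([(407,331),(543,350),(679,368),(610,452),(427,422)],float)
w=np.array([onz('top',*((p+.5)/4.2-.5+[125,160]),.043)[:2] for p in px])
a=np.array([(-20,78),(-20,0),(-20,-78),(-72,-45),(-70,60)])/1e3
ca,cw=a.mean(0),w.mean(0); A=(a-ca); W=(w-cw)
th=np.arctan2((A[:,0]*W[:,1]-A[:,1]*W[:,0]).sum(),(A*W).sum()); M=np.array([[np.cos(th),-np.sin(th)],[np.sin(th),np.cos(th)]])
t=cw-M@ca; print('alarm',t,np.degrees(th)); print('resid mm',((a@M.T+t-w)*1e3).round(1).tolist())
for y in (58,0,-58): print('bay',y,(M@[.03,y/1e3]+t).round(4))
print('nub on',(M@[-.072,-.039]+t).round(4))
for b in blocks(P,im): print([np.round(x,4) for x in b[:3]],b[3])
m=(P[...,0]>.3)&(P[...,0]<.62)&(P[...,1]<-.27)&(P[...,1]>-.5)&(P[...,2]>.02)&(P[...,2]<.06)
q=P[m][:,:2].astype(np.float32); print('tub',cv2.minAreaRect(q),np.percentile(q,[1,99],axis=0))
E
```

```text
mat z 0.005188931604774958 deck 0.043095404129164946 worktop -0.005243396782966649
alarm [ 0.51600148 -0.03648405] -8.85524956338024
resid mm [[-0.1, -0.5], [0.2, -0.2], [-0.1, 0.1], [0.5, 0.4], [-0.4, 0.2]]
bay 58 [0.5546 0.0162]
bay 0 [ 0.5456 -0.0411]
bay -58 [ 0.5367 -0.0984]
nub on [ 0.4389 -0.0639]
[array([0.5953, 0.2355]), array([0.6096, 0.2164]), np.float64(-53.1991)] ((0.6001923680305481, 0.22715306282043457), (0.027841851115226746, 0.04786236211657524), 37.68944549560547)
[array([0.5247, 0.1996]), array([0.5278, 0.2232]), np.float64(82.3869)] ((0.5260037779808044, 0.20752009749412537), (0.048918016254901886, 0.026269754394888878), 82.52005004882812)
[array([0.4512, 0.2063]), array([0.4303, 0.1954]), np.float64(-152.3814)] ((0.44336339831352234, 0.20115172863006592), (0.04822765290737152, 0.0265987329185009), 27.266931533813477)
tub ((0.5135902166366577, -0.41037434339523315), (0.23037336766719818, 0.19168324768543243), 15.347491264343262) [[ 0.38887733 -0.49681847]
 [ 0.61852948 -0.3155141 ]]
```

```bash
cat >> h.py <<'E'
AT=np.array([.5160,-.0365]); AY=np.radians(-8.855); ZM=.0052
def al(x,y,z=0):
    c,s=np.cos(AY),np.sin(AY); return np.array([AT[0]+(c*x-s*y)/1e3,AT[1]+(s*x+c*y)/1e3,ZM+z/1e3])
def plan(wps):
    """wps: (x,y,z,psi deg of tool y). prints each shift/turn from previous (own call each)"""
    o=r.get_obs(); Rm=R.from_rotvec(o['orientation']).as_matrix(); p=np.array(o['tcp_pos'])
    print('now',p.round(4),'psi',np.degrees(np.arctan2(Rm[1,1],Rm[0,1])).round(2),'F',np.round(o['contact_force'],1),'w',round(o['grip_width']*1e3,1),'t',o['clock'],'j',np.round(o['joints'],2))
    for w in wps:
        ps=np.radians(w[3]); T=np.column_stack([[-np.sin(ps),np.cos(ps),0],[np.cos(ps),np.sin(ps),0],[0,0,-1]])
        d=Rm.T@(np.array(w[:3])-p)*1e3; rv=R.from_matrix(Rm.T@T).as_rotvec()
        print(d.round(1).tolist(),rv.round(3).tolist(),'rows',round(max(np.linalg.norm(d)/62.5,np.degrees(np.linalg.norm(rv))/10.7),1)); p,Rm=np.array(w[:3]),T
E
python3 - <<'E'
from h import *
n=al(-72,-39)
plan([(.46,.30,.20,80),(n[0],n[1],.10,81.15),(n[0],n[1],.05,81.15)])
c=onz('top',402.7,250.6,.04); print('tub',c, [onz('top',u/1.4,v/1.4,.04)[:2].round(3) for u,v in((515,330),(578,299),(613,372),(549,402))])
E
```

```text
now [0.1791 0.6502 0.2052] psi 74.6 F [0.1 0.3 0.2] w 85.4 t 0.1 j [-1.41  0.48  0.02  1.56 -0.01  1.11 -0.08]
[-363.8, -263.0, 5.7] [-0.002, 0.0, -0.094] rows 7.2
[-42.4, -362.1, 100.0] [0.0, 0.0, -0.02] rows 6.0
[0.0, 0.0, 50.0] [0.0, 0.0, 0.0] rows 0.8
tub [ 0.47093866 -0.39130707  0.04      ] [array([ 0.508, -0.308]), array([ 0.56 , -0.419]), array([ 0.433, -0.475]), array([ 0.384, -0.363])]
```

Call:
play_rows(deltas=[[85,[-364,-263,6],[0,0,-0.094]],[85,[-364,-263,6],[0,0,-0.094]],[85,[-364,-263,6],[0,0,-0.094]],[85,[-364,-263,6],[0,0,-0.094]],[60,[-364,-263,6],[0,0,-0.094]],[14,[-364,-263,6],[0,0,-0.094]],[14,[-364,-263,6],[0,0,-0.094]],[14,[-364,-263,6],[0,0,-0.094]]], squeeze=20)

```text
clock: 1.1
tcp_pos: [0.463, 0.2948, 0.1995]
orientation: [0.287, 3.128, -0.006]
contact_force: [0.3, 0.6, -0.7]
grip_width: 0.0145
```

Call:
play_rows(deltas=[[14,[-42,-362,60],[0,0,-0.02]],[14,[-42,-362,60],[0,0,-0.02]],[14,[-42,-362,60],[0,0,-0.02]],[14,[-42,-362,60],[0,0,-0.02]],[14,[-42,-362,60],[0,0,-0.02]],[14,[-42,-362,60],[0,0,-0.02]],[14,[-42,-362,100],[0,0,-0.02]],[14,[-42,-362,100],[0,0,-0.02]]])

```text
clock: 2.1
tcp_pos: [0.4362, -0.0689, 0.099]
orientation: [-0.256, -3.126, 0.007]
contact_force: [0.1, 0.4, -0.5]
grip_width: 0.0141
```

Run:
```python
from h import *
n=al(-72,-39)
plan([(n[0],n[1],.055,81.15),(n[0],n[1],.039,81.15)])
```

```text
now [ 0.4362 -0.0689  0.099 ] psi 80.65 F [ 0.1  0.4 -0.5] w 14.1 t 2.1 j [-0.3   0.26  0.36  2.21 -0.13  0.7   1.56]
[-2.0, 5.5, 44.0] [-0.005, -0.005, -0.009] rows 0.7
[0.0, 0.0, 16.0] [0.0, 0.0, 0.0] rows 0.3
```

Call:
play_rows(deltas=[[14,[-2,5.5,20],[-0.005,-0.005,-0.009]],[14,[-2,5.5,35],[-0.005,-0.005,-0.009]],[14,[-2,5.5,44],[-0.005,-0.005,-0.009]],[14,[-2,5.5,44],[-0.005,-0.005,-0.009]]])

```text
clock: 2.6
tcp_pos: [0.4387, -0.0638, 0.0549]
orientation: [-0.241, -3.132, -0.0]
contact_force: [0.7, -0.7, 0.1]
grip_width: 0.014
```

Run:
```python
from h import *
n=al(-72,-39)
plan([(n[0],n[1],.039,81.15)])
im,d=grab('scene'); u,v=proj('scene',(*n[:2],.043)); print(u,v)
save(im,'s1.png',(int(u)-60,int(v)-50,int(u)+60,int(v)+40),6)
```

```text
now [ 0.4387 -0.0638  0.0549] psi 81.19 F [ 0.7 -0.7  0.1] w 14.0 t 2.6 j [-0.27  0.34  0.32  2.24 -0.19  0.59  1.61]
[-0.2, -0.2, 15.9] [0.0, -0.001, 0.001] rows 0.3
339.104909254227 239.29632762618763
```

View pics/s1.png

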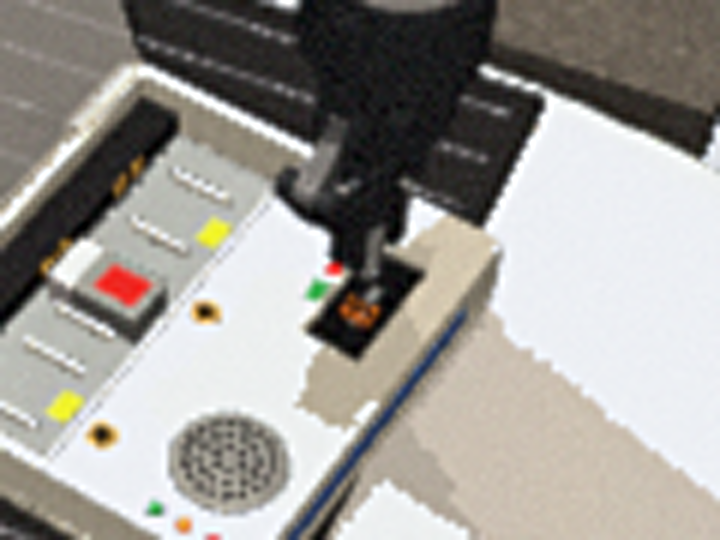

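The scene crop shows fingertips (about (372,285)) right over the nub (360,312). I lower them into the slot.

Call:
play_rows(deltas=[[14,[0,0,6],[0,0,0]],[14,[0,0,10],[0,0,0]],[14,[0,0,13],[0,0,0]],[14,[0,0,15],[0,0,0]],[14,[0,0,16],[0,0,0]],[14,[0,0,16],[0,0,0]]])

```text
clock: 3.4
tcp_pos: [0.4389, -0.0639, 0.0391]
orientation: [0.242, 3.132, 0.0]
contact_force: [-0.0, -0.8, -0.5]
grip_width: 0.0137
```

Run:
```python
from h import *
n=al(-72,-39)
plan([(n[0],n[1],.039,81.15)])
```

```text
now [ 0.4389 -0.0639  0.0391] psi 81.17 F [-0.  -0.8 -0.5] w 13.7 t 3.4 j [-0.25  0.37  0.3   2.25 -0.21  0.55  1.63]
[0.1, -0.1, 0.1] [0.0, 0.0, 0.0] rows 0.0
```

Call:
play_rows(deltas=[[5,[0,0,0],[0,0,0]],[5,[0,0,0],[0,0,0]],[5,[0,0,0],[0,0,0]],[5,[0,-4,0],[0,0,0]],[5,[0,-8,0],[0,0,0]],[5,[0,-12,0],[0,0,0]],[5,[0,-14,0],[0,0,0]],[5,[0,-14,0],[0,0,0]]], squeeze=20)

```text
clock: 4.4
tcp_pos: [0.4368, -0.078, 0.0392]
orientation: [0.243, 3.132, 0.0]
contact_force: [-0.5, 0.9, -0.0]
grip_width: 0.0049
```

Run:
```python
from h import *
n=al(-72,-51)
plan([(n[0],n[1],.039,81.15)])
```

```text
now [ 0.4368 -0.078   0.0392] psi 81.14 F [-0.5  0.9 -0. ] w 4.9 t 4.4 j [-0.22  0.37  0.31  2.24 -0.21  0.55  1.66]
[0.1, 2.2, 0.2] [0.0, 0.0, -0.0] rows 0.0
```

Width 4.9 mm means the nub wasn't gripped. I lift and look.

Call:
play_rows(deltas=[[5,[0,0,-20],[0,0,0]],[14,[0,-40,-60],[0,0,0]],[14,[0,-80,-60],[0,0,0]],[14,[0,-80,-60],[0,0,0]]])

```text
clock: 4.9
tcp_pos: [0.4241, -0.1597, 0.0998]
orientation: [0.25, 3.13, -0.001]
contact_force: [-0.7, 0.3, -0.7]
grip_width: 0.0142
```

Run:
```python
from h import *
n=al(-72,-45,38)
im,d=grab('scene'); u,v=proj('scene',n); a=cv2.resize(im[int(v)-30:int(v)+30,int(u)-40:int(u)+40],None,fx=8,fy=8,interpolation=cv2.INTER_CUBIC)
im,d=grab('top'); u2,v2=proj('top',n); b=cv2.resize(im[int(v2)-30:int(v2)+30,int(u2)-40:int(u2)+40],None,fx=8,fy=8,interpolation=cv2.INTER_CUBIC)
save(np.vstack([a,b])[::1],'s2.png',s=.62); print(u-int(u)+40,v-int(v)+30,u2-int(u2)+40,v2-int(v2)+30)
for y in(-39,-51): print(y,proj('top',al(-72,y,38))-[int(u2)-40,int(v2)-30],proj('scene',al(-72,y,38))-[int(u)-40,int(v)-30])
plan([])
```

```text
40.318439739539656 30.731276082555553 40.67744304595851 30.055917401454337
-39 [38.18867918 29.71591549] [39.11089652 32.24751845]
-51 [43.16603066 30.39589524] [41.51973189 29.22288282]
now [ 0.4243 -0.1568  0.099 ] psi 81.1 F [-0.1  0.6 -0.1] w 13.7 t 5.0 j [-0.11  0.27  0.38  2.19 -0.16  0.7   1.79]
```

View pics/s2.png

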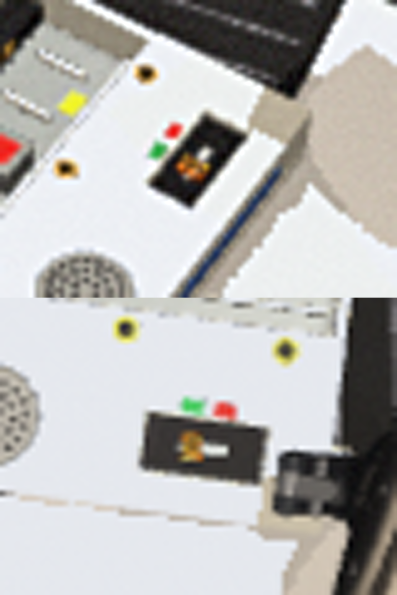

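Nub is still at the green end; the tips passed over it. Its position matches the prediction within 1 mm, so I retry deeper, feeling for the slot floor.

Run:
```python
from h import *
n=al(-72,-39)
plan([(n[0],n[1],.07,81.15),(n[0],n[1],.040,81.15)])
```

```text
now [ 0.4243 -0.1568  0.099 ] psi 81.1 F [-0.1  0.6 -0.1] w 13.7 t 5.0 j [-0.11  0.27  0.38  2.19 -0.16  0.7   1.79]
[-0.1, 94.0, 29.1] [0.0, -0.0, -0.001] rows 1.6
[0.0, 0.0, 30.0] [0.0, 0.0, 0.0] rows 0.5
```

Call:
play_rows(deltas=[[14,[0,45,10],[0,0,0]],[14,[0,94,29],[0,0,0]],[14,[0,94,29],[0,0,0]],[14,[0,94,50],[0,0,0]],[14,[0,94,59],[0,0,0]],[14,[0,94,61],[0,0,0]],[14,[0,94,61],[0,0,0]]])

```text
clock: 5.88
tcp_pos: [0.4389, -0.0641, 0.0383]
orientation: [-0.244, -3.132, -0.001]
contact_force: [-0.1, -0.4, 0.3]
grip_width: 0.0134
```

Call:
play_rows(deltas=[[14,[0,0,1],[0,0,0]],[14,[0,0,2],[0,0,0]],[14,[0,0,2],[0,0,0]]])

```text
clock: 6.25
tcp_pos: [0.439, -0.0641, 0.0364]
orientation: [0.244, 3.132, 0.001]
contact_force: [-0.5, -0.8, -0.7]
grip_width: 0.0139
```

Run:
```python
from h import *
n=al(-72,-39)
plan([(n[0],n[1],.036,81.15)])
```

```text
now [ 0.439  -0.0641  0.0364] psi 81.07 F [-0.5 -0.8 -0.7] w 13.9 t 6.25 j [-0.25  0.38  0.3   2.25 -0.22  0.54  1.63]
[0.2, 0.2, 0.4] [0.001, 0.0, -0.001] rows 0.0
```

Call:
play_rows(deltas=[[14,[0,0,1],[0,0,0]],[14,[0,0,1],[0,0,0]],[7,[0,0,1],[0,0,0]],[7,[0,0,1],[0,0,0]],[7,[0,0,1],[0,0,0]],[7,[0,0,1],[0,0,0]]])

```text
clock: 7.0
tcp_pos: [0.439, -0.0641, 0.0354]
orientation: [0.244, 3.132, 0.001]
contact_force: [-0.4, 0.0, -0.2]
grip_width: 0.0067
```

Call:
play_rows(deltas=[[14,[0,0,0],[0,0,0]],[14,[0,0,0],[0,0,0]],[14,[0,0,1],[0,0,0]],[14,[0,0,2],[0,0,0]],[14,[0,0,2],[0,0,0]]])

```text
clock: 7.62
tcp_pos: [0.4389, -0.0641, 0.0333]
orientation: [-0.244, -3.132, -0.001]
contact_force: [-0.1, -0.0, -0.2]
grip_width: 0.0139
```

Call:
play_rows(deltas=[[14,[0,0,1],[0,0,0]],[14,[0,0,1.5],[0,0,0]],[14,[0,0,1.5],[0,0,0]]])

```text
clock: 8.0
tcp_pos: [0.4388, -0.0641, 0.0317]
orientation: [-0.244, -3.132, -0.001]
contact_force: [0.7, -0.2, 0.4]
grip_width: 0.0139
```

Run:
```python
from h import *
n=al(-72,-39,38)
plan([(n[0],n[1],.036,81.15)])
im,d=grab('scene'); u,v=proj('scene',n); save(im,'s3.png',(int(u)-50,int(v)-50,int(u)+50,int(v)+30),7)
```

```text
now [ 0.4388 -0.0641  0.0317] psi 81.07 F [ 0.7 -0.2  0.4] w 13.9 t 8.0 j [-0.24  0.39  0.3   2.25 -0.22  0.53  1.64]
[-0.0, 0.2, -4.3] [0.0, -0.0, -0.001] rows 0.1
```

View pics/s3.png

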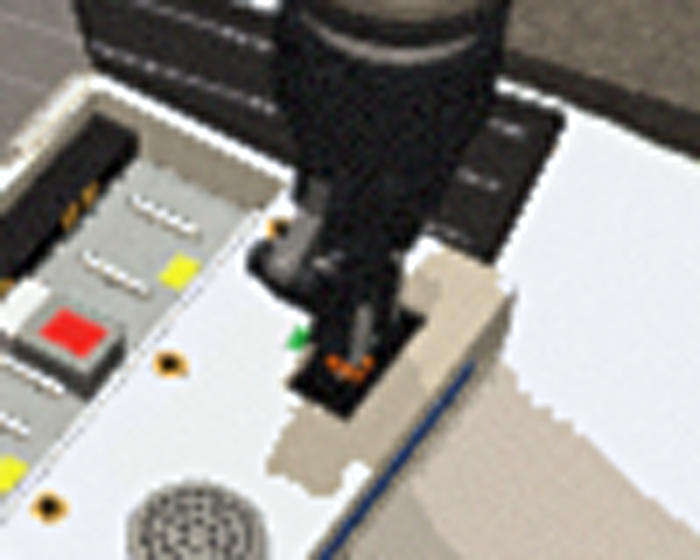

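The scene crop still shows orange under the fingertip at (350,368): the tips are still above the nub, so the fingers stand back more than assumed. I go on down by feel.

Call:
play_rows(deltas=[[14,[0,0,1],[0,0,0]],[14,[0,0,1.5],[0,0,0]],[14,[0,0,1.5],[0,0,0]]])

```text
clock: 8.43
tcp_pos: [0.4388, -0.0641, 0.0302]
orientation: [-0.245, -3.132, -0.001]
contact_force: [-0.8, 0.4, 0.2]
grip_width: 0.014
```

Call:
play_rows(deltas=[[14,[0,0,1],[0,0,0]],[14,[0,0,1.5],[0,0,0]],[14,[0,0,1.5],[0,0,0]]])

```text
clock: 8.8
tcp_pos: [0.4388, -0.0641, 0.0287]
orientation: [-0.245, -3.132, -0.001]
contact_force: [0.1, 0.7, 1.1]
grip_width: 0.0141
```

Call:
play_rows(deltas=[[7,[0,0,0],[0,0,0]],[7,[0,0,0],[0,0,0]],[7,[0,0,0],[0,0,0]],[7,[0,0,0],[0,0,0]]])

```text
clock: 9.3
tcp_pos: [0.4388, -0.0641, 0.0287]
orientation: [-0.245, -3.132, -0.001]
contact_force: [-0.0, 0.4, 0.3]
grip_width: 0.0068
```

Run:
```python
from h import *
plan([])
im,d=grab('scene'); P=pts('scene',d); im2,d2=grab('top')
n=al(-72,-39,38); u,v=[int(round(x)) for x in proj('scene',n)]
c,s=np.cos(AY),np.sin(AY)
for vv in range(v-12,v+8):
    row=[]
    for uu in range(u-8,u+10,2):
        q=P[vv,uu]-[*AT,ZM]; row.append('%4d,%4d,%3d'%tuple(1e3*np.array([c*q[0]+s*q[1],-s*q[0]+c*q[1],q[2]])))
    print(vv,' | '.join(row))
save(im,'s4.png',(u-30,v-30,u+30,v+20),10)
```

```text
now [ 0.4388 -0.0641  0.0287] psi 81.07 F [-0.   0.4  0.3] w 6.8 t 9.3 j [-0.24  0.4   0.29  2.25 -0.23  0.52  1.64]
227  -74,  17,144 |  -75,   9,136 |  -79,   7,137 |  -70, -21,103 |  -73, -27, 99 |  -82, -18,113 |  -87, -20,115 |  -79, -47, 83 |  -67, -87, 35
228  -75,  19,143 |  -79,  17,143 |  -80,   8,135 |  -71, -20,100 |  -75, -23,101 |  -82, -18,110 |  -81, -33, 94 |  -81, -44, 84 |  -70, -81, 40
229  -76,  21,142 |  -81,  19,143 |  -82,  12,136 |  -74, -13,105 |  -79, -16,106 |  -82, -20,104 |  -82, -31, 94 |  -81, -45, 78 |  -71, -79, 38
230  -77,  22,140 |  -82,  21,142 |  -82,  10,131 |  -82,   1,122 |  -77, -21, 96 |  -82, -21, 99 |  -83, -30, 91 |  -81, -45, 75 |  -72, -77, 36
231  -78,  23,137 |  -81,  18,135 |  -80,   7,124 |  -83,   1,119 |  -82, -10,107 |  -82, -22, 95 |  -77, -43, 71 |  -81, -47, 69 |  -73, -76, 35
232  -72,  11,118 |  -82,  20,134 |  -82,  10,124 |  -83,   1,115 |  -81, -13,100 |  -82, -23, 90 |  -79, -40, 70 |  -82, -46, 67 |  -75, -72, 35
233  -43, -46, 36 |  -81,  18,128 |  -81,   6,115 |  -83,   0,111 |  -84,  -7,104 |  -79, -29, 78 |  -79, -
[... 1236 characters left out ...]
, 32 |  -66, -29, 32 |  -71, -29, 35 |  -74, -34, 33 |  -80, -35, 36 |  -84, -36, 38 |  -88, -40, 36 |  -91, -46, 33
243  -59, -20, 33 |  -64, -21, 35 |  -67, -26, 32 |  -71, -30, 31 |  -76, -31, 33 |  -80, -35, 32 |  -86, -34, 37 |  -90, -36, 38 |  -95, -38, 39
244  -61, -17, 32 |  -65, -20, 32 |  -69, -24, 31 |  -74, -24, 35 |  -78, -28, 33 |  -83, -29, 36 |  -86, -33, 34 |  -92, -33, 38 |  -96, -36, 38
245  -63, -12, 35 |  -67, -16, 34 |  -71, -20, 33 |  -75, -23, 32 |  -78, -28, 30 |  -83, -29, 33 |  -90, -26, 40 |  -93, -31, 38 |  -96, -37, 34
246  -65,  -9, 36 |  -68, -15, 31 |  -72, -18, 32 |  -76, -21, 32 |  -81, -23, 33 |  -86, -25, 35 |  -91, -25, 38 |  -95, -28, 37 |  -99, -31, 38
```

View pics/s4.png

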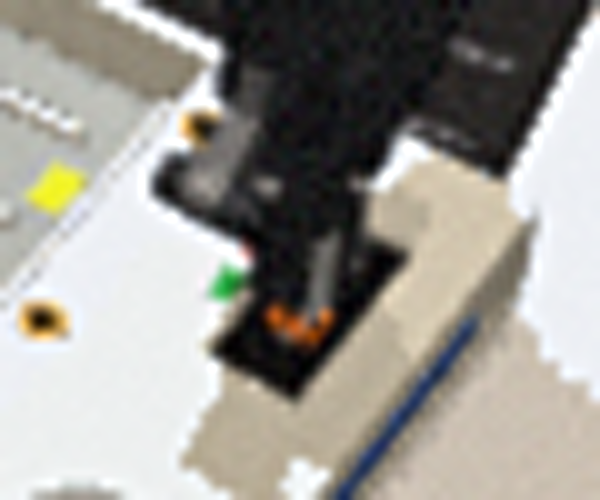

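The depth rows place the fingertip about 15–20 mm above what the TCP reading implies (nub top is visible beneath it). I use contact as the height reference: open, and step down on force.

Call:
play_rows(deltas=[[14,[0,0,0],[0,0,0]],[14,[0,0,1],[0,0,0]],[14,[0,0,2],[0,0,0]],[14,[0,0,3],[0,0,0]],[14,[0,0,4],[0,0,0]],[14,[0,0,4],[0,0,0]]])

```text
clock: 10.15
tcp_pos: [0.4387, -0.0641, 0.0246]
orientation: [-0.245, -3.131, -0.001]
contact_force: [0.6, -0.1, 0.1]
grip_width: 0.014
```

Call:
play_rows(deltas=[[14,[0,0,1],[0,0,0]],[14,[0,0,2],[0,0,0]],[14,[0,0,2],[0,0,0]]])

```text
clock: 10.52
tcp_pos: [0.4386, -0.0641, 0.0225]
orientation: [-0.244, -3.131, -0.001]
contact_force: [-0.2, -1.0, 0.1]
grip_width: 0.0136
```

Run:
```python
from h import *
plan([])
im,d=grab('scene'); P=pts('scene',d)
n=al(-72,-39,38); u,v=[int(round(x)) for x in proj('scene',n)]
c,s=np.cos(AY),np.sin(AY)
for vv in range(v-4,v+7):
    row=[]
    for uu in range(u-4,u+6,2):
        q=P[vv,uu]-[*AT,ZM]; row.append('%4d,%4d,%3d'%tuple(1e3*np.array([c*q[0]+s*q[1],-s*q[0]+c*q[1],q[2]])))
    print(vv,' | '.join(row))
```

```text
now [ 0.4386 -0.0641  0.0225] psi 81.08 F [-0.2 -1.   0.1] w 13.6 t 10.525 j [-0.23  0.41  0.28  2.25 -0.23  0.51  1.65]
235  -82,   8,111 |  -82,  -2, 99 |  -77, -24, 73 |  -81, -26, 75 |  -78, -45, 52
236  -83,  10,110 |  -82,  -2, 95 |  -77, -24, 70 |  -81, -27, 69 |  -79, -44, 50
237  -80,   3, 96 |  -82,  -3, 90 |  -78, -23, 67 |  -80, -30, 62 |  -78, -46, 43
238  -70, -18, 63 |  -75, -18, 66 |  -77, -25, 61 |  -81, -29, 59 |  -75, -52, 31
239  -69, -19, 57 |  -75, -18, 62 |  -78, -23, 60 |  -82, -28, 57 |  -78, -48, 34
240  -70, -18, 55 |  -75, -19, 58 |  -77, -27, 50 |  -81, -29, 51 |  -79, -46, 32
241  -71, -17, 53 |  -74, -22, 50 |  -80, -22, 53 |  -77, -39, 34 |  -81, -43, 32
242  -67, -26, 36 |  -75, -21, 48 |  -79, -25, 46 |  -79, -36, 34 |  -82, -41, 32
243  -67, -26, 31 |  -71, -29, 32 |  -76, -31, 33 |  -80, -34, 33 |  -86, -33, 39
244  -68, -25, 30 |  -73, -26, 32 |  -77, -29, 32 |  -82, -30, 34 |  -87, -32, 37
245  -71, -19, 35 |  -75, -23, 33 |  -80, -24, 35 |  -84, -28, 34 |  -89, -28, 37
```

Call:
play_rows(deltas=[[14,[0,0,1],[0,0,0]],[14,[0,0,2],[0,0,0]],[14,[0,0,3],[0,0,0]],[14,[0,0,4],[0,0,0]],[14,[0,0,4],[0,0,0]]])

```text
clock: 11.2
tcp_pos: [0.4385, -0.0642, 0.0184]
orientation: [-0.244, -3.131, -0.001]
contact_force: [0.5, -0.4, 0.4]
grip_width: 0.0138
```

Call:
play_rows(deltas=[[14,[0,0,1],[0,0,0]],[14,[0,0,2],[0,0,0]],[14,[0,0,2],[0,0,0]]])

```text
clock: 11.58
tcp_pos: [0.4385, -0.0641, 0.0164]
orientation: [-0.244, -3.131, -0.001]
contact_force: [-0.7, 0.1, 0.4]
grip_width: 0.0145
```

Call:
play_rows(deltas=[[7,[0,0,0],[0,0,0]],[7,[0,0,0],[0,0,0]],[7,[0,0,0],[0,0,0]],[7,[0,0,0],[0,0,0]]])

```text
clock: 12.08
tcp_pos: [0.4386, -0.0641, 0.0164]
orientation: [-0.244, -3.131, -0.001]
contact_force: [-0.1, 0.4, 1.9]
grip_width: 0.0073
```

Call:
play_rows(deltas=[[14,[0,0,0],[0,0,0]],[14,[0,0,0],[0,0,0]],[14,[0,0,1],[0,0,0]],[14,[0,0,2],[0,0,0]],[14,[0,0,2],[0,0,0]]])

```text
clock: 12.7
tcp_pos: [0.4384, -0.0641, 0.0143]
orientation: [-0.244, -3.131, -0.001]
contact_force: [-0.3, -0.2, -0.4]
grip_width: 0.014
```

Call:
play_rows(deltas=[[14,[0,0,1],[0,0,0]],[14,[0,0,2],[0,0,0]],[14,[0,0,2],[0,0,0]]])

```text
clock: 13.08
tcp_pos: [0.4385, -0.0641, 0.0131]
orientation: [-0.245, -3.131, -0.002]
contact_force: [-2.9, -0.2, 15.6]
grip_width: 0.0136
```

Call:
play_rows(deltas=[[7,[0,0,0],[0,0,0]],[7,[0,0,0],[0,0,0]],[7,[0,0,0],[0,0,0]],[7,[0,0,0],[0,0,0]]])

```text
clock: 13.58
tcp_pos: [0.4387, -0.0642, 0.0132]
orientation: [-0.245, -3.131, -0.002]
contact_force: [-0.5, -0.2, 5.2]
grip_width: 0.0078
```

Contact came at TCP z = 0.013. I check what touched.

Run:
```python
from h import *
plan([])
im,d=grab('scene'); P=pts('scene',d)
n=al(-72,-39,38); u,v=[int(round(x)) for x in proj('scene',n)]
a=cv2.resize(im[v-30:v+20,u-30:u+30],None,fx=8,fy=8,interpolation=cv2.INTER_CUBIC)
im2,d2=grab('top'); u2,v2=[int(x) for x in proj('top',n)]; b=cv2.resize(im2[v2-30:v2+20,u2-20:u2+30],None,fx=6,fy=8,interpolation=cv2.INTER_CUBIC)
save(np.hstack([a,b]),'s5.png')
c,s=np.cos(AY),np.sin(AY)
for vv in range(v-4,v+7):
    row=[]
    for uu in range(u-4,u+6,2):
        q=P[vv,uu]-[*AT,ZM]; row.append('%4d,%4d,%3d'%tuple(1e3*np.array([c*q[0]+s*q[1],-s*q[0]+c*q[1],q[2]])))
    print(vv,' | '.join(row))
```

```text
now [ 0.4387 -0.0642  0.0132] psi 81.05 F [-0.5 -0.2  5.2] w 7.8 t 13.575 j [-0.22  0.43  0.27  2.25 -0.24  0.49  1.66]
235  -81,   7,109 |  -81,  -3, 98 |  -79, -20, 78 |  -82, -23, 78 |  -79, -42, 56
236  -82,   7,106 |  -81,  -4, 93 |  -82, -14, 83 |  -82, -26, 71 |  -80, -41, 55
237  -82,   6,101 |  -81,  -4, 89 |  -78, -23, 67 |  -81, -28, 65 |  -80, -41, 50
238  -83,   7, 99 |  -83,  -3, 88 |  -77, -26, 59 |  -81, -28, 60 |  -81, -40, 47
239  -69, -19, 57 |  -83,  -2, 85 |  -76, -27, 54 |  -80, -31, 52 |  -81, -42, 42
240  -69, -21, 50 |  -75, -19, 58 |  -76, -29, 47 |  -80, -32, 47 |  -81, -42, 37
241  -68, -24, 43 |  -75, -21, 51 |  -77, -27, 46 |  -82, -29, 47 |  -81, -43, 32
242  -69, -21, 42 |  -76, -18, 51 |  -78, -27, 43 |  -81, -32, 40 |  -83, -40, 33
243  -68, -25, 33 |  -76, -20, 45 |  -78, -28, 38 |  -80, -34, 33 |  -86, -33, 38
244  -69, -23, 32 |  -74, -24, 35 |  -77, -29, 32 |  -81, -33, 31 |  -87, -32, 36
245  -71, -20, 33 |  -75, -22, 34 |  -79, -26, 32 |  -84, -28, 34 |  -89, -27, 39
```

View pics/s5.png

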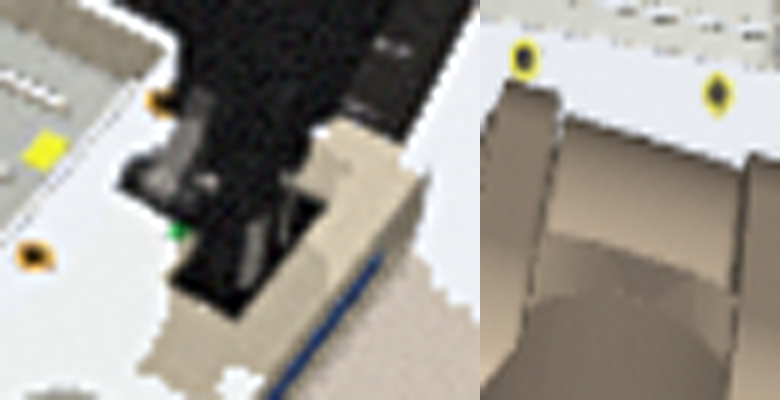

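The crop shows the finger filling the slot and hiding the nub, so the tips are at the slot floor: contact height = TCP z 0.0135. I now close firmly to check the grip.

Call:
play_rows(deltas=[[2,[0,0,-1],[0,0,0]],[2,[0,0,-1],[0,0,0]],[2,[0,0,-1],[0,0,0]],[2,[0,0,-1],[0,0,0]]], squeeze=25)

```text
clock: 14.18
tcp_pos: [0.4387, -0.0642, 0.0136]
orientation: [-0.245, -3.131, -0.001]
contact_force: [5.1, -0.3, -20.9]
grip_width: 0.0076
```

Gripped: width 7.6, and the nub resists the upward pull. I relieve that and slide right.

Call:
play_rows(deltas=[[2,[0,0,0.5],[0,0,0]],[2,[0,-3,0.5],[0,0,0]],[2,[0,-6,0.5],[0,0,0]],[2,[0,-9,0.5],[0,0,0]],[2,[0,-11,0.5],[0,0,0]],[2,[0,-12,0.5],[0,0,0]],[2,[0,-13,0.5],[0,0,0]],[2,[0,-13,0.5],[0,0,0]]])

```text
clock: 15.18
tcp_pos: [0.4372, -0.0742, 0.0133]
orientation: [-0.241, -3.131, -0.006]
contact_force: [2.7, 10.4, -0.3]
grip_width: 0.0077
```

Run:
```python
from h import *
n=al(-72,-51)
plan([(n[0],n[1],.0135,81.15)])
```

```text
now [ 0.4372 -0.0742  0.0133] psi 81.2 F [ 2.7 10.4 -0.3] w 7.7 t 15.175 j [-0.19  0.43  0.27  2.25 -0.25  0.49  1.69]
[-0.1, -1.6, -0.2] [0.004, -0.001, 0.001] rows 0.0
```

Call:
play_rows(deltas=[[2,[0,-2,0],[0,0,0]],[2,[0,-4,0],[0,0,0]],[2,[0,-5,0],[0,0,0]],[2,[0,-5,0],[0,0,0]]])

```text
clock: 15.68
tcp_pos: [0.4371, -0.0742, 0.0134]
orientation: [-0.234, -3.131, -0.013]
contact_force: [2.9, 17.7, -2.4]
grip_width: 0.0078
```

Firm stop at 10 mm travel. I release, lift clear and look at where the nub really is.

Call:
play_rows(deltas=[[2,[0,3,0],[0,0,0]],[14,[0,3,0],[0,0,0]],[14,[0,3,0],[0,0,0]],[14,[0,3,-20],[0,0,0]],[14,[0,3,-60],[0,0,0]],[14,[0,-50,-100],[0,0,0]],[14,[0,-97,-100],[0,0,0]],[14,[0,-97,-100],[0,0,0]]])

```text
clock: 16.68
tcp_pos: [0.4218, -0.1753, 0.1134]
orientation: [-0.246, -3.132, -0.011]
contact_force: [0.1, 1.2, -0.6]
grip_width: 0.0143
```

```bash
cat > sw.py <<'E'
from h import *
import sys
plan([])
im,d=grab('top'); im2,d2=grab('scene')
for nm,i in (('top',im),('scene',im2)):
    h=cv2.cvtColor(i,cv2.COLOR_RGB2HSV).astype(int)
    u0,v0=proj(nm,al(-72,-45,36)); v,u=np.mgrid[:420,:560]
    m=(h[...,0]>5)&(h[...,0]<24)&(h[...,1]>130)&(h[...,2]>90)&(np.abs(u-u0)<12)&(np.abs(v-v0)<12)
    w=onz(nm,u[m].mean(),v[m].mean(),ZM+.038)-[*AT,0]; c,s=np.cos(AY),np.sin(AY)
    print(nm,m.sum(),'nub alarm xy',(1e3*np.array([c*w[0]+s*w[1],-s*w[0]+c*w[1]])).round(1))
u,v=proj('top',al(-72,-45,38))
save(im,sys.argv[1],(int(u)-40,int(v)-30,int(u)+40,int(v)+30),8) if len(sys.argv)>1 else None
E
python3 sw.py sw1.png
```

```text
now [ 0.4218 -0.1753  0.1134] psi 81.01 F [ 0.1  1.2 -0.6] w 14.3 t 16.675 j [-0.08  0.26  0.4   2.17 -0.16  0.74  1.84]
top 16 nub alarm xy [-72.3 -47.5]
scene 20 nub alarm xy [-71.5 -43. ]
```

View pics/sw1.png

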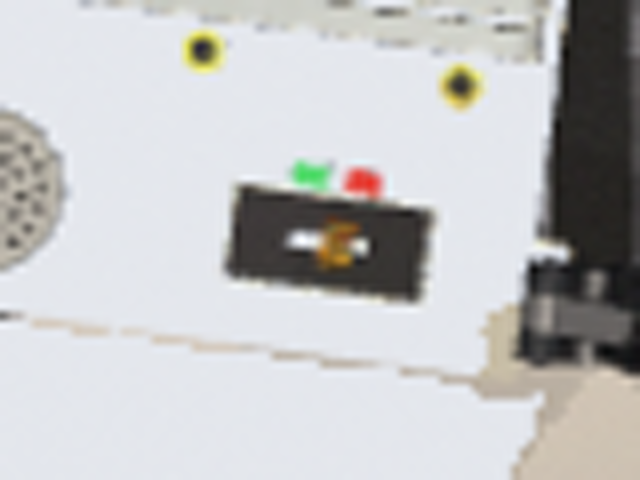

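The nub is at about -48.8 (crop (338,243)), with some 2 mm of track still showing at right: not fully off. First I measure the true tip height from depth.

Run:
```python
from h import *
o=r.get_obs(); t=np.array(o['tcp_pos']); P=pts('scene',np.load('scene_d.npy'))
q=(P-t); ps=np.radians(81.0); ex=np.array([-np.sin(ps),np.cos(ps),0]); ey=np.array([np.cos(ps),np.sin(ps),0])
L=np.stack([q@ex,q@ey,q[...,2]],-1)*1e3
m=(abs(L[...,0])<45)&(abs(L[...,1])<70)&(L[...,2]>-30)&(L[...,2]<90)
for z in range(-30,90,6):
    k=m&(L[...,2]>=z)&(L[...,2]<z+6)
    if k.sum()>1: print(z,k.sum(),L[k].min(0).round(0)[:2],L[k].max(0).round(0)[:2])
```

```text
24 5 [-5. -8.] [ 9. 13.]
30 17 [-12. -11.] [10. 19.]
36 22 [ -9. -12.] [11. 20.]
42 20 [-11. -14.] [10. 21.]
48 20 [ -7. -13.] [10. 20.]
54 16 [-10. -12.] [10. 21.]
60 7 [  3. -16.] [10. 11.]
66 14 [  6. -22.] [12. 19.]
72 30 [-11. -41.] [11. 38.]
78 25 [-12. -43.] [11. 42.]
84 16 [-14. -50.] [13. 46.]
```

True tips sit about 25 mm behind the reported TCP (floor contact agrees). I compare nub position by the same measure in the first pictures to get the real travel.

Run:
```python
from h import *
for nm in('top','scene'):
    old=cv2.resize(cv2.imread(f'pics/{nm}0.png')[...,::-1],(560,420),interpolation=cv2.INTER_AREA); new=np.load(nm+'_i.npy')
    for t,i in(('old',old),('new',new)):
        h=cv2.cvtColor(np.ascontiguousarray(i),cv2.COLOR_RGB2HSV).astype(float)
        u0,v0=proj(nm,al(-72,-45,38)); v,u=np.mgrid[:420,:560]
        W=np.array([onz(nm,a,b,ZM+.038) for a,b in zip(u[int(v0)-14:int(v0)+14,int(u0)-14:int(u0)+14].ravel(),v[int(v0)-14:int(v0)+14,int(u0)-14:int(u0)+14].ravel())])-[*AT,0]
        s_=h[int(v0)-14:int(v0)+14,int(u0)-14:int(u0)+14].reshape(-1,3); c,s=np.cos(AY),np.sin(AY)
        X=1e3*(c*W[:,0]+s*W[:,1]);Y=1e3*(-s*W[:,0]+c*W[:,1])
        k=(abs(X+72)<11)&(abs(Y+45)<25)&(s_[:,0]<28)&(s_[:,0]>4); wt=np.where(k,np.clip(s_[:,1]-90,0,None)*s_[:,2],0)
        tr=(abs(X+72)<11)&(abs(Y+45)<25)&(s_[:,1]<80)&(s_[:,2]>110)
        print(nm,t,'nub',(wt*X).sum()/wt.sum(),(wt*Y).sum()/wt.sum(),'track Y',np.percentile(Y[tr],[0,100]) if tr.any() else None)
```

```text
top old nub -71.75943505670305 -39.07726857954305 track Y [-55.5353712  -33.58893269]
top new nub -72.30981688144037 -47.32046246874463 track Y [-55.5353712  -33.58893269]
scene old nub -72.18806444294997 -34.3535448823865 track Y [-69.65481227 -40.98048943]Traceback (most recent call last):
  File "<stdin>", line 7, in <module>
  File "h.py", line 11, in onz
    K,Rm,t=cam(n); ray=Rm.T@np.linalg.solve(K,[u,v,1]); o=-Rm.T@t
           ~~~^^^
  File "h.py", line 5, in cam
    c=r.camera_model(n); return np.array(c['mtx']),R.from_rotvec(np.ravel(c['rvec'])).as_matrix(),np.ravel(c['tvec'])
ValueError: time passes only in moves, steps and waits
```

The nub travelled only about 8–9 mm. I regrip it with the tips 2 mm off the floor and push the rest.

```bash
sed -i 's/^def cam(n):/from functools import lru_cache\n@lru_cache(None)\ndef cam(n):/' h.py
python3 - <<'E'
from h import *
n=al(-72,-48)
plan([(n[0],n[1],.05,81.15),(n[0],n[1],.0155,81.15)])
E
```

```text
now [ 0.4222 -0.1715  0.1124] psi 81.33 F [ 0.   0.7 -0.9] w 13.9 t 16.775 j [-0.09  0.26  0.4   2.17 -0.16  0.74  1.83]
[-0.4, 99.2, 63.3] [0.009, -0.003, 0.003] rows 1.9
[0.0, 0.0, 34.5] [0.0, 0.0, 0.0] rows 0.6
```

Call:
play_rows(deltas=[[14,[0,50,10],[0.009,-0.003,0.003]],[14,[0,99,40],[0.009,-0.003,0.003]],[14,[0,99,63],[0.009,-0.003,0.003]],[14,[0,99,63],[0.009,-0.003,0.003]],[14,[0,99,85],[0.009,-0.003,0.003]],[14,[0,99,93],[0.009,-0.003,0.003]],[14,[0,99,97],[0.009,-0.003,0.003]],[14,[0,99,97],[0.009,-0.003,0.003]]])

```text
clock: 17.77
tcp_pos: [0.4371, -0.0729, 0.0166]
orientation: [0.243, 3.132, -0.001]
contact_force: [-0.5, 0.0, -0.5]
grip_width: 0.0138
```

Call:
play_rows(deltas=[[4,[0,0,0],[0,0,0]],[4,[0,0,0],[0,0,0]],[4,[0,0,0],[0,0,0]],[4,[0,0,0],[0,0,0]]], squeeze=20)

```text
clock: 18.27
tcp_pos: [0.4373, -0.0728, 0.0168]
orientation: [0.243, 3.132, -0.0]
contact_force: [-1.0, 0.7, 0.9]
grip_width: 0.0077
```

Call:
play_rows(deltas=[[4,[0,-1,0],[0,0,0]],[4,[0,-2,0],[0,0,0]],[4,[0,-3,0],[0,0,0]],[4,[0,-4,0],[0,0,0]],[4,[0,-5,0],[0,0,0]],[4,[0,-5,0],[0,0,0]]])

```text
clock: 19.02
tcp_pos: [0.437, -0.0743, 0.0168]
orientation: [0.238, 3.132, 0.005]
contact_force: [1.7, 12.6, 0.4]
grip_width: 0.0073
```

Run:
```python
from h import *
n=al(-72,-51)
plan([(n[0],n[1],.0155,81.15)]); print(r.get_obs()['moment'])
```

```text
now [ 0.437  -0.0743  0.0168] psi 81.32 F [ 1.7 12.6  0.4] w 7.3 t 19.025 j [-0.2   0.42  0.27  2.25 -0.24  0.49  1.69]
[-0.2, -1.4, 1.3] [0.003, -0.0, 0.003] rows 0.0
[ 2.85107062 -0.20492841  0.02048488]
```

It halts at the same gripper position again, so a finger meets the slot end, not the nub its stop. New way: open fully, left finger in the slot left of the nub, right finger outside the case edge.

Call:
play_rows(deltas=[[4,[0,2,0],[0,0,0]],[14,[0,2,0],[0,0,0]],[14,[0,2,0],[0,0,0]],[14,[0,2,-20],[0,0,0]],[40,[0,2,-50],[0,0,0]],[85,[0,-34,-50],[0,0,0]],[85,[0,-34,-50],[0,0,0]],[85,[0,-34,-50],[0,0,0]]])

```text
clock: 20.02
tcp_pos: [0.4317, -0.1081, 0.0666]
orientation: [-0.239, -3.132, -0.005]
contact_force: [0.8, 0.8, -0.3]
grip_width: 0.0839
```

Call:
play_rows(deltas=[[85,[0,0,0],[0,0,0]],[85,[0,0,0],[0,0,0]],[85,[0,0,0],[0,0,0]]])

```text
clock: 20.4
tcp_pos: [0.4317, -0.1077, 0.0665]
orientation: [-0.238, -3.132, -0.005]
contact_force: [-0.5, 0.4, 0.0]
grip_width: 0.085
```

```bash
cat > tips.py <<'E'
from h import *
def tips():
    """fingertip geometry rel. to TCP (mm) in tool axes (x,y, up) from scene depth"""
    o=r.get_obs(); t=np.array(o['tcp_pos']); T=R.from_rotvec(o['orientation']).as_matrix()
    im,d=grab('scene'); L=(pts('scene',d)-t)@T*1e3; L[...,2]*=-1
    m=(abs(L[...,0])<45)&(abs(L[...,1])<75)&(L[...,2]>0)&(L[...,2]<80)
    for z in range(12,76,5):
        k=m&(L[...,2]>=z)&(L[...,2]<z+5)
        if k.sum()>1: print(z,k.sum(),np.sort(L[k][:,1]).round(0)[:: max(1,k.sum()//12)])
    print('lowest left', np.sort(L[...,2][m&(L[...,1]>0)])[:6].round(1),'right',np.sort(L[...,2][m&(L[...,1]<0)])[:6].round(1))
n=al(-72,-84)
plan([(n[0],n[1],.05,81.15),(n[0],n[1],.006,81.15)])
tips()
E
python3 tips.py
```

```text
now [ 0.4317 -0.1077  0.0665] psi 81.31 F [-0.5  0.4  0. ] w 85.0 t 20.4 j [-0.18  0.32  0.34  2.23 -0.19  0.62  1.71]
[-0.4, -0.7, 16.5] [0.003, -0.001, 0.003] rows 0.3
[0.0, 0.0, 44.0] [0.0, 0.0, 0.0] rows 0.7
37 14 [-45. -44. -44. -43. -43. -42. -42. -41. -41. -41. -40.  48.  51.  51.]
42 15 [-48. -45. -42. -42. -42. -41. -41.  43.  48.  51.  53.  53.  53.  54.
  56.]
47 23 [-47. -46. -44. -42. -42. -42. -41. -41. -40. -39.  45.  49.  49.  50.
  50.  51.  51.  53.  54.  55.  55.  57.  57.]
52 20 [-46. -43. -42. -41. -41. -39. -38.  46.  47.  48.  49.  51.  55.  55.
  55.  56.  56.  57.  57.  58.]
57 24 [-49. -44. -43. -42. -40. -40. -40.  47.  51.  55.  56.  57.]
62 16 [-44. -43. -43. -43. -42. -41. -38.  45.  47.  51.  52.  56.  57.  57.
  58.  59.]
67 16 [-46. -46. -44. -44. -44. -43. -42. -41. -41. -41.  43.  47.  49.  50.
  51.  54.]
72 11 [-49. -47. -47. -46. -45. -44. -44. -42. -42. -42.  50.]
lowest left [39.3 39.4 41.3 42.8 42.8 44. ] right [38.9 39.  40.  40.3 40.6 40.6]
```

Open tips are 38–39 mm above the TCP reading, inner faces at ±42 mm. Descend and push right.

Call:
play_rows(deltas=[[85,[0,-1,30],[0.003,-0.001,0.003]],[85,[0,-1,50],[0.003,-0.001,0.003]],[85,[0,-1,58],[0.003,-0.001,0.003]],[85,[0,-1,62],[0.003,-0.001,0.003]],[85,[0,-1,63.5],[0.003,-0.001,0.003]],[85,[0,-1,63.5],[0.003,-0.001,0.003]]])

```text
clock: 21.2
tcp_pos: [0.432, -0.1086, 0.0034]
orientation: [0.243, 3.131, 0.0]
contact_force: [-0.6, 1.2, 0.1]
grip_width: 0.0849
```

Call:
play_rows(deltas=[[85,[0,-2,0],[0,0,0]],[85,[0,-4,0],[0,0,0]],[85,[0,-5,0],[0,0,0]],[85,[0,-6,0],[0,0,0]],[85,[0,-7,0],[0,0,0]],[85,[0,-7,0],[0,0,0]]])

```text
clock: 21.95
tcp_pos: [0.4317, -0.1122, 0.0036]
orientation: [0.238, 3.131, 0.006]
contact_force: [1.8, 12.6, 0.4]
grip_width: 0.0848
```

Run:
```python
from h import *
n=al(-72,-89.2)
plan([(n[0],n[1],.003,81.15)]); print(r.get_obs()['moment'])
```

```text
now [ 0.4317 -0.1122  0.0036] psi 81.31 F [ 1.8 12.6  0.4] w 84.8 t 21.95 j [-0.11  0.45  0.27  2.25 -0.27  0.46  1.8 ]
[0.3, -1.4, 0.6] [0.004, 0.001, 0.003] rows 0.0
[ 2.51544096 -0.40385487 -0.03701284]
```

The stop is 1.4 mm short of the nominal end, as before: it may just be a camera/arm offset. I lift and compare.

Call:
play_rows(deltas=[[85,[0,2,-3],[0,0,0]],[85,[0,2,-30],[0,0,0]],[85,[0,2,-90],[0,0,0]],[85,[0,-50,-120],[0,0,0]],[85,[0,-100,-120],[0,0,0]],[85,[0,-100,-120],[0,0,0]]])

```text
clock: 22.7
tcp_pos: [0.4154, -0.2158, 0.1241]
orientation: [0.249, 3.129, 0.003]
contact_force: [-0.5, 0.9, 0.0]
grip_width: 0.0851
```

```bash
python3 sw.py sw2.png
```

```text
now [ 0.4154 -0.2158  0.1241] psi 80.89 F [-0.5  0.9  0. ] w 85.1 t 22.7 j [-0.03  0.26  0.44  2.14 -0.16  0.77  1.92]
top 19 nub alarm xy [-72.6 -51.8]
scene 23 nub alarm xy [-71.7 -46.7]
```

View pics/sw2.png

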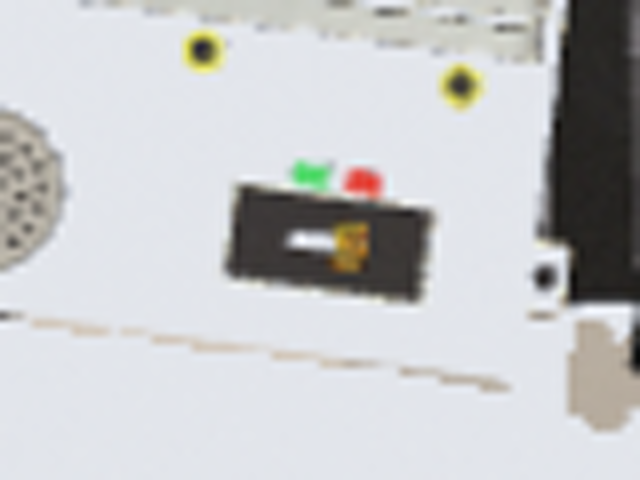

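Now the nub sits at the red end (350,247) with no track to its right: fully off. Next the spent block.

```bash
sed -i 's/AT=np.array(\[.5160,-.0365\])/AT=np.array([.5161,-.0357])/' h.py
python3 - <<'E'
from h import *
b=al(30,0)
plan([(b[0],b[1],.06,81.15),(b[0],b[1],-.003,81.15),(b[0],b[1],.08,81.15),(.457,-.398,.08,81.15),(.457,-.398,-.016,81.15)])
E
```

```text
now [ 0.4159 -0.2118  0.1231] psi 81.21 F [0.1 0.3 0.3] w 85.0 t 22.8 j [-0.03  0.26  0.43  2.14 -0.16  0.77  1.92]
[-102.1, 189.1, 64.0] [0.004, 0.001, 0.001] rows 3.6
[0.0, 0.0, 63.0] [0.0, 0.0, 0.0] rows 1.0
[0.0, 0.0, -83.0] [0.0, 0.0, 0.0] rows 1.3
[32.7, -367.1, 0.0] [0.0, 0.0, 0.0] rows 5.9
[0.0, 0.0, 96.0] [0.0, 0.0, 0.0] rows 1.5
```

Call:
play_rows(deltas=[[45,[-102,189,30],[0.004,0.001,0.001]],[45,[-102,189,30],[0.004,0.001,0.001]],[45,[-102,189,30],[0.004,0.001,0.001]],[45,[-102,189,30],[0.004,0.001,0.001]],[45,[-102,189,64],[0.004,0.001,0.001]],[45,[-102,189,64],[0.004,0.001,0.001]],[45,[-102,189,64],[0.004,0.001,0.001]]])

```text
clock: 23.68
tcp_pos: [0.5455, -0.0403, 0.0604]
orientation: [-0.243, -3.132, 0.0]
contact_force: [-0.0, -0.3, 0.1]
grip_width: 0.0449
```

Run:
```python
from h import *
b=al(30,0)
plan([(b[0],b[1],-.003,81.15)])
```

```text
now [ 0.5455 -0.0403  0.0604] psi 81.14 F [-0.  -0.3  0.1] w 44.9 t 23.675 j [-0.3   0.47  0.32  2.   -0.23  0.7   1.59]
[-0.3, 0.1, 63.4] [-0.0, -0.001, -0.0] rows 1.0
```

Call:
play_rows(deltas=[[45,[0,0,30],[0,0,0]],[45,[0,0,50],[0,0,0]],[45,[0,0,58],[0,0,0]],[45,[0,0,63],[0,0,0]],[45,[0,0,63],[0,0,0]],[15,[0,0,63],[0,0,0]],[15,[0,0,63],[0,0,0]],[15,[0,0,63],[0,0,0]]], squeeze=40)

```text
clock: 24.68
tcp_pos: [0.5461, -0.0403, -0.0017]
orientation: [0.243, 3.131, 0.0]
contact_force: [-0.8, -0.9, 5.9]
grip_width: 0.0252
```

Call:
play_rows(deltas=[[15,[0,0,0],[0,0,0]],[15,[0,0,0],[0,0,0]]])

```text
clock: 24.92
tcp_pos: [0.5461, -0.0403, -0.0016]
orientation: [0.242, 3.131, 0.0]
contact_force: [0.0, -0.2, -0.7]
grip_width: 0.0252
```

Call:
play_rows(deltas=[[15,[0,0,-10],[0,0,0]],[15,[0,0,-40],[0,0,0]],[15,[0,0,-83],[0,0,0]],[15,[0,0,-83],[0,0,0]]])

```text
clock: 25.42
tcp_pos: [0.5487, -0.0405, 0.0849]
orientation: [0.242, 3.125, 0.002]
contact_force: [0.1, 0.5, -1.5]
grip_width: 0.0252
```

Call:
play_rows(deltas=[[15,[33,-367,0],[0,0,0]],[15,[33,-367,0],[0,0,0]],[15,[33,-367,0],[0,0,0]],[15,[33,-367,0],[0,0,0]],[15,[33,-367,0],[0,0,0]],[15,[33,-367,0],[0,0,0]],[15,[33,-367,0],[0,0,0]]])

```text
clock: 26.3
tcp_pos: [0.4559, -0.4038, 0.084]
orientation: [0.256, 3.125, -0.003]
contact_force: [0.3, -0.1, -1.0]
grip_width: 0.0249
```

Run:
```python
from h import *
plan([(.457,-.398,-.014,81.15)])
```

```text
now [ 0.4559 -0.4038  0.084 ] psi 80.63 F [ 0.3 -0.1 -1. ] w 24.9 t 26.3 j [ 0.34  0.53  0.38  1.85 -0.26  0.81  2.26]
[0.4, 6.1, 97.9] [-0.002, 0.006, -0.009] rows 1.6
```

Call:
play_rows(deltas=[[15,[0,6,40],[0,0.006,-0.009]],[15,[0,6,75],[0,0.006,-0.009]],[15,[0,6,92],[0,0.006,-0.009]],[15,[0,6,98],[0,0.006,-0.009]],[15,[0,6,98],[0,0.006,-0.009]],[40,[0,6,98],[0,0.006,-0.009]],[42,[0,6,98],[0,0.006,-0.009]],[42,[0,6,98],[0,0.006,-0.009]]])

```text
clock: 27.3
tcp_pos: [0.4578, -0.3984, -0.0135]
orientation: [0.242, 3.131, -0.003]
contact_force: [-0.2, -0.0, -0.0]
grip_width: 0.0418
```

Call:
play_rows(deltas=[[42,[0,0,-40],[0,0,0]],[42,[0,0,-100],[0,0,0]],[42,[0,0,-160],[0,0,0]],[50,[0,60,-180],[0,0,0]],[60,[0,120,-180],[0,0,0]],[60,[0,180,-180],[0,0,0]],[60,[0,240,-180],[0,0,0]],[60,[0,240,-180],[0,0,0]]])

```text
clock: 28.3
tcp_pos: [0.4957, -0.1551, 0.1661]
orientation: [0.228, 3.132, 0.0]
contact_force: [0.0, -1.1, -0.4]
grip_width: 0.0602
```

Run:
```python
from h import *
im,d=grab('top'); P=pts('top',d)
h=cv2.cvtColor(im,cv2.COLOR_RGB2HSV); v,u=np.mgrid[:420,:560]
m=((h[...,0]<6)|(h[...,0]>174))&(h[...,1]>150)&(h[...,2]>120)&(u>360)&(u<440)&(v>210)&(v<290)
print('red px in tub',m.sum(), P[m].mean(0) if m.any() else None)
for b in blocks(P,im): print([np.round(x,4) for x in b[:3]],b[3])
save(im,'t2.png',(120,150,440,310),2.4)
plan([])
```

```text
red px in tub 45 [ 0.4500478  -0.39868118  0.01537189]
[array([0.5955, 0.2356]), array([0.6096, 0.2164]), np.float64(-53.5437)] ((0.5999571084976196, 0.22675859928131104), (0.027481917291879654, 0.04777063801884651), 36.95563507080078)
[array([0.5247, 0.1996]), array([0.5276, 0.2232]), np.float64(82.9723)] ((0.5259239673614502, 0.207492396235466), (0.04900211840867996, 0.026505300775170326), 84.34359741210938)
[array([0.4512, 0.2063]), array([0.4303, 0.1955]), np.float64(-152.4815)] ((0.443185031414032, 0.2013319432735443), (0.048319753259420395, 0.02743210643529892), 27.95021629333496)
now [ 0.495  -0.1584  0.1662] psi 81.43 F [-0.3 -1.8 -0. ] w 59.9 t 28.35 j [-0.12  0.27  0.37  1.99 -0.12  0.9   1.73]
```

Spent block is in the tub (red label found at (0.450,-0.399)). The fresh blocks haven't moved. I pick the front one (C) first, for the right bay.

Run:
```python
from h import *
plan([(.47,.10,.13,5),(.4434,.2030,.06,-62.4),(.4434,.2030,-.012,-62.4)])
```

```text
now [ 0.495  -0.1584  0.1662] psi 81.43 F [-0.3 -1.8 -0. ] w 59.9 t 28.35 j [-0.12  0.27  0.37  1.99 -0.12  0.9   1.73]
[63.3, 251.9, 35.8] [-0.0, 0.002, 1.334] rows 7.1
[104.9, -17.5, 70.0] [0.0, 0.0, 1.176] rows 6.3
[0.0, 0.0, 72.0] [0.0, 0.0, 0.0] rows 1.2
```

Call:
play_rows(deltas=[[50,[63,252,36],[0,0,1.334]],[50,[63,252,36],[0,0,1.334]],[50,[63,252,36],[0,0,1.334]],[50,[63,252,36],[0,0,1.334]],[50,[63,252,36],[0,0,1.334]],[50,[63,252,36],[0,0,1.334]],[50,[63,252,36],[0,0,1.334]],[50,[63,252,36],[0,0,1.334]]])

```text
clock: 29.35
tcp_pos: [0.471, 0.0984, 0.13]
orientation: [2.129, 2.307, -0.0]
contact_force: [0.3, 0.2, -0.2]
grip_width: 0.05
```

Call:
play_rows(deltas=[[50,[105,-18,40],[0,0,1.176]],[50,[105,-18,60],[0,0,1.176]],[50,[105,-18,70],[0,0,1.176]],[50,[105,-18,70],[0,0,1.176]],[50,[105,-18,70],[0,0,1.176]],[50,[105,-18,70],[0,0,1.176]],[50,[105,-18,70],[0,0,1.176]],[50,[105,-18,70],[0,0,1.176]]])

```text
clock: 30.35
tcp_pos: [0.4458, 0.2001, 0.0599]
orientation: [3.051, 0.736, 0.003]
contact_force: [-0.7, 0.2, -0.3]
grip_width: 0.0501
```

Run:
```python
from h import *
plan([(.4434,.2030,-.012,-62.4)])
```

```text
now [0.4458 0.2001 0.0599] psi -62.87 F [-0.7  0.2 -0.3] w 50.1 t 30.35 j [-1.1   0.46  0.69  2.15 -0.47  0.67 -1.19]
[-0.9, -3.9, 71.9] [0.004, -0.001, -0.008] rows 1.2
```

Call:
play_rows(deltas=[[50,[-1,-4,40],[0.004,0,-0.008]],[50,[-1,-4,62],[0.004,0,-0.008]],[50,[-1,-4,72],[0.004,0,-0.008]],[50,[-1,-4,72],[0.004,0,-0.008]],[15,[-1,-4,72],[0.004,0,-0.008]],[15,[-1,-4,72],[0.004,0,-0.008]],[15,[-1,-4,72],[0.004,0,-0.008]],[15,[-1,-4,72],[0.004,0,-0.008]]], squeeze=40)

```text
clock: 31.35
tcp_pos: [0.444, 0.2032, -0.0111]
orientation: [-3.05, -0.749, -0.004]
contact_force: [-0.6, -1.7, 6.2]
grip_width: 0.0254
```

Call:
play_rows(deltas=[[15,[0,0,-20],[0,0,0]],[15,[0,0,-70],[0,0,0]],[15,[0,0,-110],[0,0,0]],[15,[0,0,-110],[0,0,0]]])

```text
clock: 31.85
tcp_pos: [0.4456, 0.2044, 0.1017]
orientation: [-3.047, -0.749, -0.013]
contact_force: [-0.5, 0.5, -1.9]
grip_width: 0.0251
```

Run:
```python
from h import *
b=al(30,-58)
plan([(.49,.08,.10,10),(b[0],b[1],.07,81.15),(b[0],b[1],-.0015,81.15)])
```

```text
now [0.4456 0.2044 0.1017] psi -62.38 F [-0.5  0.5 -1.9] w 25.1 t 31.85 j [-1.17  0.39  0.76  2.13 -0.4   0.75 -1.24]
[-18.3, 130.8, 1.2] [0.004, -0.009, -1.263] rows 6.8
[-183.1, 15.3, 30.0] [0.0, 0.0, -1.242] rows 6.6
[0.0, 0.0, 71.5] [0.0, 0.0, 0.0] rows 1.1
```

Call:
play_rows(deltas=[[15,[-18,131,1],[0.004,-0.009,-1.263]],[15,[-18,131,1],[0.004,-0.009,-1.263]],[15,[-18,131,1],[0.004,-0.009,-1.263]],[15,[-18,131,1],[0.004,-0.009,-1.263]],[15,[-18,131,1],[0.004,-0.009,-1.263]],[15,[-18,131,1],[0.004,-0.009,-1.263]],[15,[-18,131,1],[0.004,-0.009,-1.263]],[15,[-18,131,1],[0.004,-0.009,-1.263]]])

```text
clock: 32.85
tcp_pos: [0.4897, 0.0799, 0.0996]
orientation: [-2.021, -2.404, 0.001]
contact_force: [-0.1, 0.4, -0.1]
grip_width: 0.0253
```

Call:
play_rows(deltas=[[15,[-183,15,30],[0,0,-1.242]],[15,[-183,15,30],[0,0,-1.242]],[15,[-183,15,30],[0,0,-1.242]],[15,[-183,15,30],[0,0,-1.242]],[15,[-183,15,30],[0,0,-1.242]],[15,[-183,15,30],[0,0,-1.242]],[15,[-183,15,30],[0,0,-1.242]],[15,[-183,15,30],[0,0,-1.242]]])

```text
clock: 33.85
tcp_pos: [0.5356, -0.0977, 0.069]
orientation: [-0.251, -3.13, -0.001]
contact_force: [0.4, 0.3, -0.6]
grip_width: 0.0252
```

Run:
```python
from h import *
b=al(30,-58)
plan([(b[0],b[1],.02,81.15),(b[0],b[1],-.0015,81.15)])
```

```text
now [ 0.5356 -0.0977  0.069 ] psi 80.82 F [ 0.4  0.3 -0.6] w 25.2 t 33.85 j [-0.04  0.44  0.13  1.99 -0.09  0.72  1.56]
[-1.3, 0.3, 49.0] [0.001, -0.002, -0.006] rows 0.8
[0.0, 0.0, 21.5] [0.0, 0.0, 0.0] rows 0.3
```

Call:
play_rows(deltas=[[15,[-1,0,30],[0,-0.002,-0.006]],[15,[-1,0,50],[0,-0.002,-0.006]],[15,[-1,0,58],[0,-0.002,-0.006]],[15,[-1,0,58],[0,-0.002,-0.006]],[15,[-1,0,61],[0,-0.002,-0.006]],[15,[-1,0,63],[0,-0.002,-0.006]],[15,[-1,0,65],[0,-0.002,-0.006]],[15,[-1,0,65],[0,-0.002,-0.006]]])

```text
clock: 34.85
tcp_pos: [0.5364, -0.0978, 0.004]
orientation: [-0.242, -3.132, -0.001]
contact_force: [0.1, -0.0, -0.3]
grip_width: 0.0251
```

Run:
```python
from h import *
b=al(30,-58)
plan([(b[0],b[1],-.001,81.15)])
im,d=grab('scene'); u,v=[int(x) for x in proj('scene',al(30,-40,15))]
save(im,'p1.png',(u-50,v-35,u+50,v+35),7)
```

```text
now [ 0.5364 -0.0978  0.004 ] psi 81.16 F [ 0.1 -0.  -0.3] w 25.1 t 34.85 j [-0.02  0.55  0.11  2.02 -0.1   0.58  1.58]
[-0.4, 0.3, 5.0] [0.001, -0.0, 0.0] rows 0.1
```

Call:
play_rows(deltas=[[15,[0,0,2],[0,0,0]],[15,[0,0,4],[0,0,0]],[15,[0,0,5],[0,0,0]],[15,[0,0,5],[0,0,0]]])

```text
clock: 35.4
tcp_pos: [0.5364, -0.0979, -0.001]
orientation: [-0.242, -3.132, -0.001]
contact_force: [-0.1, -0.4, -0.9]
grip_width: 0.0255
```

Call:
play_rows(deltas=[[38,[0,0,0],[0,0,0]],[38,[0,0,0],[0,0,0]],[38,[0,0,0],[0,0,0]],[38,[0,0,-30],[0,0,0]],[38,[0,0,-90],[0,0,0]],[38,[0,0,-120],[0,0,0]],[38,[0,0,-120],[0,0,0]]])

```text
clock: 36.28
tcp_pos: [0.5384, -0.0982, 0.1217]
orientation: [0.242, 3.127, 0.001]
contact_force: [0.6, 0.0, -0.4]
grip_width: 0.0381
```

```bash
cat > bay.py <<'E'
from h import *
def bays():
    im=np.load('top_i.npy'); P=pts('top',np.load('top_d.npy'))
    c,s=np.cos(AY),np.sin(AY); D=(P-[*AT,ZM])*1e3
    X=c*D[...,0]+s*D[...,1]; Y=-s*D[...,0]+c*D[...,1]; Z=D[...,2]
    for y in(58,0,-58):
        m=(X>-5)&(X<62)&(abs(Y-y)<27)&(Z>22)&(Z<36)&(abs(Z-27.5)<6)
        k=m&(Z>24)
        if k.sum()<15: print(y,'empty',k.sum()); continue
        rc=cv2.minAreaRect(np.stack([X[k],Y[k]],-1).astype(np.float32))
        h=cv2.cvtColor(im,cv2.COLOR_RGB2HSV).astype(int); g=(abs(h[...,0]-65)<15)&(h[...,1]>120)&(h[...,2]>80)&(X>-10)&(X<70)&(abs(Y-y)<27)
        print(y,'n',k.sum(),'rect',np.round(rc[0],1),np.round(rc[1],1),round(rc[2],1),'zmed',np.median(Z[k]).round(1),'green',g.sum(),X[g].mean().round(1),Y[g].mean().round(1))
if __name__=='__main__':
    im,d=grab('top'); bays(); P=pts('top',d)
    for b in blocks(P,im): print([np.round(x,4) for x in b[:3]],b[3])
    plan([])
E
python3 bay.py
```

```text
58 n 19 rect [59.4 58.2] [ 5.1 51.2] 2.9 zmed 25.2 green 0 nan nan
0 empty 12
-58 empty 0
[array([0.5954, 0.2358]), array([0.6096, 0.2164]), np.float64(-53.6672)] ((0.5999641418457031, 0.22727558016777039), (0.027305157855153084, 0.04826010391116142), 38.49589920043945)
[array([0.5247, 0.1994]), array([0.5278, 0.2232]), np.float64(82.5445)] ((0.5259794592857361, 0.20752932131290436), (0.04888113588094711, 0.02632053941488266), 82.53315734863281)
now [ 0.537  -0.0979  0.1199] psi 81.16 F [ 0.4 -0.2 -0.6] w 38.1 t 36.325 j [-0.05  0.37  0.14  1.96 -0.07  0.82  1.55]bay.py:12: RuntimeWarning: Mean of empty slice.
  print(y,'n',k.sum(),'rect',np.round(rc[0],1),np.round(rc[1],1),round(rc[2],1),'zmed',np.median(Z[k]).round(1),'green',g.sum(),X[g].mean().round(1),Y[g].mean().round(1))
  ret = ret.dtype.type(ret / rcount)
```

Run:
```python
from h import *
plan([(.5260,.2092,.11,-7.4),(.5260,.2092,.05,-7.4)])
```

```text
now [ 0.537  -0.0979  0.1199] psi 81.16 F [ 0.4 -0.2 -0.6] w 38.1 t 36.325 j [-0.05  0.37  0.14  1.96 -0.07  0.82  1.55]
[58.1, 301.8, 10.1] [0.002, 0.001, 1.546] rows 8.3
[0.0, 0.0, 60.0] [0.0, 0.0, 0.0] rows 1.0
```

Call:
play_rows(deltas=[[50,[58,302,10],[0,0,1.546]],[50,[58,302,10],[0,0,1.546]],[50,[58,302,10],[0,0,1.546]],[50,[58,302,10],[0,0,1.546]],[50,[58,302,10],[0,0,1.546]],[50,[58,302,10],[0,0,1.546]],[50,[58,302,10],[0,0,1.546]],[50,[58,302,10],[0,0,1.546]]])

```text
clock: 37.33
tcp_pos: [0.5249, 0.2092, 0.1083]
orientation: [2.274, 2.167, -0.002]
contact_force: [-0.7, 0.4, 1.1]
grip_width: 0.0502
```

```bash
python3 bay.py 2>/dev/null
python3 - <<'E'
from h import *
plan([(.5260,.2092,.05,-7.4),(.5260,.2092,-.0115,-7.4)])
u,v=[int(x) for x in proj('top',al(30,0,15))]
save(np.load('top_i.npy'),'b1.png',(u-50,v-40,u+50,v+40),7)
E
```

```text
58 n 20 rect [59.2 58.4] [ 4.5 46.5] 1.1 zmed 25.6 green 0 nan nan
0 n 20 rect [59.3 -1.8] [49.2  4.9] 89.4 zmed 25.2 green 2 -9.9 -22.3
-58 n 220 rect [ 33.7 -57.3] [55.3 46.8] 0.7 zmed 27.3 green 56 21.3 -59.7
[array([0.5979, 0.2315]), array([0.6096, 0.2164]), np.float64(-51.9951)] ((0.6002618074417114, 0.22727563977241516), (0.02653050795197487, 0.0479021854698658), 37.27458190917969)
[array([0.5246, 0.199 ]), array([0.5278, 0.2232]), np.float64(82.4281)] ((0.5259264707565308, 0.20714257657527924), (0.04762190207839012, 0.02632683701813221), 82.43724060058594)
now [0.5249 0.2091 0.1082] psi -3.19 F [ 0.  -0.1 -0.5] w 50.0 t 37.375 j [-0.8   0.43  0.4   1.93 -0.22  0.82 -0.34]
now [0.5249 0.2091 0.1082] psi -3.19 F [ 0.  -0.1 -0.5] w 50.0 t 37.375 j [-0.8   0.43  0.4   1.93 -0.22  0.82 -0.34]
[0.2, 1.1, 58.2] [-0.0, 0.001, 0.074] rows 0.9
[0.0, 0.0, 61.5] [0.0, 0.0, 0.0] rows 1.0
```

View pics/b1.png

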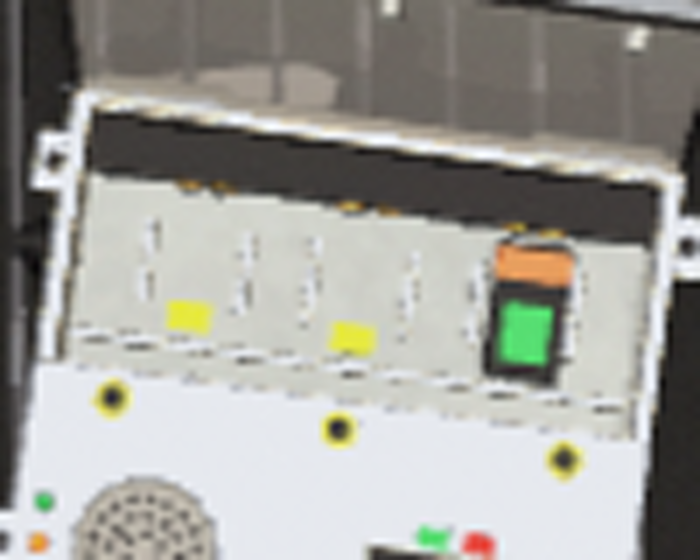

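The crop shows the block lying right in the right bay (label (525,335), snaps at the contact block). Next B.

Call:
play_rows(deltas=[[50,[0,1,58],[0,0,0.074]],[50,[0,1,58],[0,0,0.074]],[50,[0,1,95],[0,0,0.074]],[50,[0,1,112],[0,0,0.074]],[50,[0,1,120],[0,0,0.074]],[50,[0,1,120],[0,0,0.074]]])

```text
clock: 38.12
tcp_pos: [0.5261, 0.2089, -0.0113]
orientation: [2.36, 2.073, -0.001]
contact_force: [0.0, 0.7, -0.5]
grip_width: 0.0498
```

Call:
play_rows(deltas=[[15,[0,0,0],[0,0,0]],[15,[0,0,0],[0,0,0]],[15,[0,0,0],[0,0,0]],[15,[0,0,0],[0,0,0]],[15,[0,0,-20],[0,0,0]],[15,[0,0,-70],[0,0,0]],[15,[0,0,-110],[0,0,0]],[15,[0,0,-110],[0,0,0]]])

```text
clock: 39.12
tcp_pos: [0.5287, 0.21, 0.1032]
orientation: [2.359, 2.072, 0.01]
contact_force: [0.2, -0.1, -0.9]
grip_width: 0.025
```

Run:
```python
from h import *
b=al(30,0.5)
plan([(b[0],b[1],.08,-98.85),(b[0],b[1],-.001,-98.85)])
```

```text
now [0.5287 0.21   0.1032] psi -7.41 F [ 0.2 -0.1 -0.9] w 25.0 t 39.125 j [-0.81  0.45  0.42  1.93 -0.25  0.8  -0.39]
[-245.7, 49.1, 22.5] [0.002, -0.007, 1.596] rows 8.5
[0.0, 0.0, 81.0] [0.0, 0.0, 0.0] rows 1.3
```

Call:
play_rows(deltas=[[15,[-246,49,10],[0.002,-0.007,1.596]],[15,[-246,49,10],[0.002,-0.007,1.596]],[15,[-246,49,10],[0.002,-0.007,1.596]],[15,[-246,49,10],[0.002,-0.007,1.596]],[15,[-246,49,10],[0.002,-0.007,1.596]],[15,[-246,49,10],[0.002,-0.007,1.596]],[15,[-246,49,10],[0.002,-0.007,1.596]],[15,[-246,49,10],[0.002,-0.007,1.596]]])

```text
clock: 40.12
tcp_pos: [0.545, -0.04, 0.0923]
orientation: [-3.139, 0.101, 0.002]
contact_force: [0.2, 0.0, -1.5]
grip_width: 0.0249
```

Run:
```python
from h import *
b=al(30,0.5)
plan([(b[0],b[1],.03,-98.85),(b[0],b[1],.004,-98.85)])
```

```text
now [ 0.545  -0.04    0.0923] psi -93.7 F [ 0.2  0.  -1.5] w 24.9 t 40.125 j [-0.66  0.54  0.83  2.   -0.54  0.83 -1.16]
[0.9, -0.2, 62.3] [-0.001, 0.001, 0.09] rows 1.0
[0.0, 0.0, 26.0] [0.0, 0.0, 0.0] rows 0.4
```

Call:
play_rows(deltas=[[15,[1,0,30],[0,0,0.09]],[15,[1,0,55],[0,0,0.09]],[15,[1,0,62],[0,0,0.09]],[15,[1,0,62],[0,0,0.09]]])

```text
clock: 40.62
tcp_pos: [0.5456, -0.0401, 0.0303]
orientation: [-3.131, 0.243, 0.003]
contact_force: [-0.6, 0.5, -0.3]
grip_width: 0.0251
```

Run:
```python
from h import *
b=al(30,0.5)
plan([(b[0],b[1],.004,-98.85)])
```

```text
now [ 0.5456 -0.0401  0.0303] psi -98.86 F [-0.6  0.5 -0.3] w 25.1 t 40.625 j [-0.6   0.64  0.75  2.03 -0.66  0.73 -1.16]
[0.2, -0.3, 26.3] [-0.001, 0.002, -0.0] rows 0.4
```

Call:
play_rows(deltas=[[15,[0,0,14],[0,0,0]],[15,[0,0,20],[0,0,0]],[15,[0,0,23],[0,0,0]],[15,[0,0,25],[0,0,0]],[15,[0,0,26],[0,0,0]],[15,[0,0,26],[0,0,0]]])

```text
clock: 41.38
tcp_pos: [0.5457, -0.0401, 0.0044]
orientation: [-3.131, 0.243, 0.003]
contact_force: [-0.2, -0.1, -1.1]
grip_width: 0.0247
```

Call:
play_rows(deltas=[[15,[0,0,2],[0,0,0]],[15,[0,0,4],[0,0,0]],[15,[0,0,5],[0,0,0]],[15,[0,0,5],[0,0,0]]])

```text
clock: 41.88
tcp_pos: [0.5457, -0.0401, 0.0]
orientation: [-3.13, 0.243, 0.003]
contact_force: [-2.5, 0.7, 9.2]
grip_width: 0.025
```

Run:
```python
from h import *
plan([(.6008,.2292,.11,36.6)])
```

```text
now [ 0.5457 -0.0401  0.    ] psi -98.88 F [-2.5  0.7  9.2] w 25.0 t 41.875 j [-0.56  0.68  0.7   2.04 -0.71  0.68 -1.12]
[12.7, -274.7, -109.6] [-0.003, -0.001, -2.365] rows 12.7
```

Call:
play_rows(deltas=[[38,[0,0,0],[0,0,0]],[38,[0,0,0],[0,0,0]],[38,[0,0,0],[0,0,0]],[38,[0,0,-30],[0,0,0]],[38,[0,0,-80],[0,0,0]],[38,[0,0,-110],[0,0,0]],[38,[0,0,-110],[0,0,0]]])

```text
clock: 42.75
tcp_pos: [0.5474, -0.0404, 0.1119]
orientation: [-3.13, 0.243, -0.004]
contact_force: [-1.2, 0.0, 0.1]
grip_width: 0.0381
```

Call:
play_rows(deltas=[[50,[8,-190,0],[0,0,-1.3]],[50,[8,-190,0],[0,0,-1.3]],[50,[8,-190,0],[0,0,-1.3]],[50,[8,-190,0],[0,0,-1.3]],[50,[8,-190,0],[0,0,-1.3]],[50,[8,-190,0],[0,0,-1.3]],[50,[8,-190,0],[0,0,-1.3]],[50,[8,-190,0],[0,0,-1.3]]])

```text
clock: 43.75
tcp_pos: [0.5838, 0.146, 0.1113]
orientation: [-2.64, -1.699, -0.003]
contact_force: [0.1, 0.7, -0.5]
grip_width: 0.0498
```

```bash
python3 bay.py 2>/dev/null
python3 - <<'E'
from h import *
plan([(.6008,.2292,.10,36.6),(.6008,.2292,.05,36.6)])
E
```

```text
58 n 19 rect [59.9 58.3] [51.6  3.4] 89.4 zmed 25.3 green 0 nan nan
0 n 216 rect [34.4 -0.3] [51.6 54.8] 89.5 zmed 27.4 green 56 22.0 -1.4
-58 n 222 rect [ 34.  -58.3] [55.5 49.3] 0.2 zmed 27.6 green 57 21.2 -59.7
now [0.584  0.146  0.1114] psi -24.6 F [ 0.4 -1.1 -0. ] w 50.0 t 43.8 j [-0.73  0.51  0.52  1.85 -0.32  0.87 -0.49]
now [0.584  0.146  0.1114] psi -24.6 F [ 0.4 -1.1 -0. ] w 50.0 t 43.8 j [-0.73  0.51  0.52  1.85 -0.32  0.87 -0.49]
[82.6, -19.3, 11.6] [0.001, -0.002, -1.068] rows 5.7
[0.0, 0.0, 50.0] [0.0, 0.0, 0.0] rows 0.8
```

```bash
cat > sa.py <<'E'
from h import *
im,d=grab('scene'); h=cv2.cvtColor(im,cv2.COLOR_RGB2HSV).astype(int); P=pts('scene',d)
g=((abs(h[...,0]-68)<12)&(h[...,1]>120)&(h[...,2]>80)).astype(np.uint8)
n,l,st,ce=cv2.connectedComponentsWithStats(g)
for i in range(1,n):
    if st[i,4]>25: print(st[i,4],ce[i].round(1),onz('scene',*ce[i],.0227).round(4),P[l==i].mean(0).round(4))
E
python3 sa.py; python3 -c "
from h import *
print(proj('scene',(.5954,.2356,.0227)))"
```

```text
42 [311.8 221.7] [ 0.532  -0.1036  0.0227] [ 0.5291 -0.0962  0.0321]
44 [299.2 235.8] [ 0.5418 -0.0451  0.0227] [ 0.5386 -0.038   0.0323]
61 [225.8 313.4] [0.597  0.2372 0.0227] [0.5971 0.2371 0.0226]
[226.75602303 313.15233185]
```

Block A is where it was. Pick it.

Call:
play_rows(deltas=[[50,[83,-19,12],[0,0,-1.068]],[50,[83,-19,12],[0,0,-1.068]],[50,[83,-19,12],[0,0,-1.068]],[50,[83,-19,12],[0,0,-1.068]],[50,[83,-19,30],[0,0,-1.068]],[50,[83,-19,50],[0,0,-1.068]],[50,[83,-19,62],[0,0,-1.068]],[50,[83,-19,62],[0,0,-1.068]]])

```text
clock: 44.85
tcp_pos: [0.6006, 0.2292, 0.0486]
orientation: [-1.416, -2.803, -0.001]
contact_force: [0.3, 0.0, -0.1]
grip_width: 0.0502
```

Run:
```python
from h import *
plan([(.6008,.2292,-.0115,36.6)])
```

```text
now [0.6006 0.2292 0.0486] psi 36.39 F [ 0.3  0.  -0.1] w 50.2 t 44.85 j [-0.61  0.61  0.21  1.77 -0.17  0.78  0.32]
[-0.2, 0.1, 60.1] [-0.0, -0.001, -0.004] rows 1.0
```

Call:
play_rows(deltas=[[50,[0,0,35],[0,0,0]],[50,[0,0,52],[0,0,0]],[50,[0,0,60],[0,0,0]],[50,[0,0,60],[0,0,0]],[15,[0,0,60],[0,0,0]],[15,[0,0,60],[0,0,0]],[15,[0,0,60],[0,0,0]],[15,[0,0,60],[0,0,0]]])

```text
clock: 45.85
tcp_pos: [0.6016, 0.2296, -0.0102]
orientation: [1.417, 2.804, 0.004]
contact_force: [0.9, -0.2, 5.5]
grip_width: 0.0252
```

Call:
play_rows(deltas=[[15,[0,0,-20],[0,0,0]],[15,[0,0,-70],[0,0,0]],[15,[0,0,-110],[0,0,0]],[15,[0,0,-110],[0,0,0]]])

```text
clock: 46.35
tcp_pos: [0.6043, 0.2303, 0.1049]
orientation: [1.415, 2.799, 0.014]
contact_force: [-0.3, -0.4, -0.5]
grip_width: 0.0251
```

Run:
```python
from h import *
b=al(30,58.5)
plan([(b[0],b[1],.09,81.15),(b[0],b[1],.03,81.15)])
```

```text
now [0.6043 0.2303 0.1049] psi 36.35 F [-0.3 -0.4 -0.5] w 25.1 t 46.35 j [-0.63  0.54  0.23  1.74 -0.16  0.88  0.31]
[-142.0, -166.1, 13.3] [0.009, 0.004, -0.782] rows 4.2
[0.0, 0.0, 60.0] [0.0, 0.0, 0.0] rows 1.0
```

Call:
play_rows(deltas=[[15,[-142,-166,5],[0.009,0.004,-0.782]],[15,[-142,-166,5],[0.009,0.004,-0.782]],[15,[-142,-166,5],[0.009,0.004,-0.782]],[15,[-142,-166,5],[0.009,0.004,-0.782]],[15,[-142,-166,5],[0.009,0.004,-0.782]],[15,[-142,-166,40],[0.009,0.004,-0.782]],[15,[-142,-166,73],[0.009,0.004,-0.782]],[15,[-142,-166,73],[0.009,0.004,-0.782]]])

```text
clock: 47.35
tcp_pos: [0.5531, 0.0193, 0.0282]
orientation: [-0.24, -3.127, 0.001]
contact_force: [-0.4, 0.7, -0.4]
grip_width: 0.025
```

Run:
```python
from h import *
b=al(30,58.5)
plan([(b[0],b[1],.004,81.15)])
```

```text
now [0.5531 0.0193 0.0282] psi 81.21 F [-0.4  0.7 -0.4] w 25.0 t 47.35 j [-0.19  0.52  0.06  1.98 -0.05  0.65  1.31]
[-2.0, -1.5, 24.2] [-0.001, -0.005, 0.001] rows 0.4
```

Call:
play_rows(deltas=[[15,[-2,-1.5,8],[0,-0.005,0]],[15,[-2,-1.5,14],[0,-0.005,0]],[15,[-2,-1.5,19],[0,-0.005,0]],[15,[-2,-1.5,22],[0,-0.005,0]],[15,[-2,-1.5,24],[0,-0.005,0]],[15,[-2,-1.5,24],[0,-0.005,0]]])

```text
clock: 48.1
tcp_pos: [0.5548, 0.0175, 0.0042]
orientation: [-0.241, -3.132, 0.001]
contact_force: [-0.9, -0.2, -0.4]
grip_width: 0.0249
```

Call:
play_rows(deltas=[[15,[0,0,2],[0,0,0]],[15,[0,0,4],[0,0,0]],[15,[0,0,4.5],[0,0,0]],[15,[0,0,4.5],[0,0,0]]])

```text
clock: 48.6
tcp_pos: [0.5548, 0.0174, -0.0002]
orientation: [-0.241, -3.132, 0.001]
contact_force: [-1.0, -0.1, 2.6]
grip_width: 0.025
```

Call:
play_rows(deltas=[[38,[0,0,0],[0,0,0]],[38,[0,0,0],[0,0,0]],[38,[0,0,0],[0,0,0]],[38,[0,0,-30],[0,0,0]],[38,[0,0,-90],[0,0,0]],[20,[0,0,-150],[0,0,0]],[0,[0,40,-180],[0,0,0]],[0,[0,80,-180],[0,0,0]]], squeeze=40)

```text
clock: 49.6
tcp_pos: [0.5693, 0.0975, 0.1833]
orientation: [0.243, 3.126, 0.002]
contact_force: [0.7, 0.5, -0.1]
grip_width: -0.0004
```

Call:
play_rows(deltas=[[0,[0,60,0],[0,0,0]],[0,[0,120,0],[0,0,0]],[0,[0,150,0],[0,0,0]],[0,[0,150,0],[0,0,0]]])

```text
clock: 50.1
tcp_pos: [0.5916, 0.2494, 0.1831]
orientation: [0.235, 3.127, 0.004]
contact_force: [1.1, -0.5, 0.4]
grip_width: -0.0002
```

```bash
python3 bay.py 2>/dev/null
python3 - <<'E'
from h import *
P=pts('top',np.load('top_d.npy')).reshape(-1,3)
for x in np.arange(.62,.84,.02):
    k=(abs(P[:,0]-x)<.01)&(P[:,1]>-.14)&(P[:,1]<.08); print(round(x,2),np.percentile(P[k][:,2],[5,50,95]).round(3) if k.any() else None)
# cover angle: points behind/above
c,s=np.cos(AY),np.sin(AY); D=(pts('scene',np.load('scene_d.npy')).reshape(-1,3)-[*AT,ZM])*1e3
u,v=proj('top',al(30,0,15)); save(np.load('top_i.npy'),'b2.png',(int(u)-50,int(v)-40,int(u)+50,int(v)+40),7)
a=al(147,39); plan([(a[0],a[1],.18,81.15),(a[0],a[1],.107,81.15)])
E
```

```text
58 n 225 rect [33.9 58.3] [55.9 51.6] 0.4 zmed 27.2 green 57 20.8 57.0
0 n 224 rect [34.4 -0.6] [54.8 51.7] 0.1 zmed 27.4 green 56 22.0 -1.4
-58 n 214 rect [ 33.9 -57.3] [55.6 51.4] 0.8 zmed 27.3 green 57 21.2 -59.7
now [0.592  0.2466 0.183 ] psi 81.22 F [-0.  -1.2 -0.6] w 0.1 t 50.15 j [-0.5   0.44  0.02  1.67 -0.01  1.03  0.93]
0.62 [0.007 0.11  0.159]
0.64 [0.006 0.152 0.16 ]
0.66 [0.707 0.796 0.847]
0.68 [0.002 0.006 0.805]
0.7 [0.002 0.005 0.009]
0.72 [0.002 0.005 0.009]
0.74 [0.002 0.005 0.009]
0.76 [-0.005 -0.     0.007]
0.78 [-0.036 -0.026 -0.018]
0.8 [-0.019 -0.012 -0.005]
0.82 [-0.006  0.001  0.009]
now [0.592  0.2466 0.183 ] psi 81.22 F [-0.  -1.2 -0.6] w 0.1 t 50.15 j [-0.5   0.44  0.02  1.67 -0.01  1.03  0.93]
[-115.1, -251.8, 3.3] [0.001, 0.005, 0.001] rows 4.4
[0.0, 0.0, 73.0] [0.0, 0.0, 0.0] rows 1.2
```

View pics/b2.png

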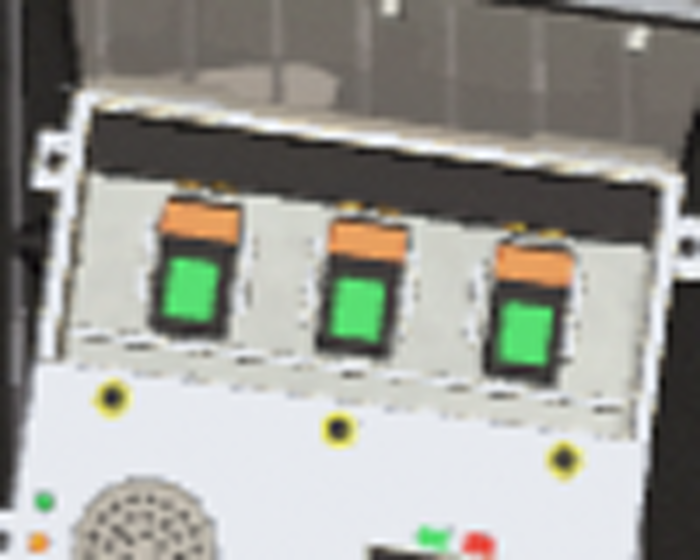

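All three bays hold blocks, label up, snaps at the contact block (labels at (192,288), (358,310), (525,333)), all at top height 27.3 mm. Now the cover.

Call:
play_rows(deltas=[[0,[-115,-252,0],[0,0.005,0]],[0,[-115,-252,0],[0,0.005,0]],[0,[-115,-252,0],[0,0.005,0]],[0,[-115,-252,0],[0,0.005,0]],[0,[-115,-252,0],[0,0.005,0]],[0,[-115,-252,0],[0,0.005,0]],[0,[-115,-252,0],[0,0.005,0]]])

```text
clock: 51.02
tcp_pos: [0.6665, -0.0196, 0.1833]
orientation: [-0.241, -3.132, -0.003]
contact_force: [-0.4, 0.6, 0.3]
grip_width: -0.0003
```

Run:
```python
from h import *
W=[]
for x,z in [(147,125),(101,137),(53,126),(32.6,112),(16.7,93),(6.2,70.5),(2.7,56),(2,50)]:
    a=al(x,39,z); W.append((a[0],a[1],a[2]-.0235,81.15))
plan(W)
```

```text
now [ 0.6665 -0.0196  0.1833] psi 81.22 F [-0.4  0.6  0.3] w -0.3 t 51.025 j [-0.12  0.48  0.08  1.6  -0.05  1.06  1.39]
[-0.9, -0.3, 76.5] [0.002, -0.0, 0.001] rows 1.2
[46.0, 0.0, -12.0] [0.0, 0.0, 0.0] rows 0.8
[48.0, 0.0, 11.0] [0.0, 0.0, 0.0] rows 0.8
[20.4, 0.0, 14.0] [0.0, 0.0, 0.0] rows 0.4
[15.9, 0.0, 19.0] [0.0, 0.0, 0.0] rows 0.4
[10.5, 0.0, 22.5] [0.0, 0.0, 0.0] rows 0.4
[3.5, 0.0, 14.5] [0.0, 0.0, 0.0] rows 0.2
[0.7, 0.0, 6.0] [0.0, 0.0, 0.0] rows 0.1
```

Call:
play_rows(deltas=[[0,[-1,0,40],[0,0,0]],[0,[-1,0,70],[0,0,0]],[0,[-1,0,76],[0,0,0]],[0,[-1,0,76],[0,0,0]]])

```text
clock: 51.52
tcp_pos: [0.6677, -0.0185, 0.1077]
orientation: [-0.238, -3.133, -0.004]
contact_force: [0.1, 0.7, 0.1]
grip_width: -0.0001
```

Call:
play_rows(deltas=[[0,[12,0,-4],[0,0,0]],[0,[24,0,-8],[0,0,0]],[0,[36,0,-12],[0,0,0]],[0,[46,0,-12],[0,0,0]],[0,[58,0,-10],[0,0,0]],[0,[70,0,-7],[0,0,0]],[0,[82,0,-4],[0,0,0]],[0,[94,0,-1],[0,0,0]]])

```text
clock: 52.52
tcp_pos: [0.5735, -0.0042, 0.1081]
orientation: [-0.238, -3.132, -0.003]
contact_force: [0.8, 0.7, -0.7]
grip_width: 0.0
```

Run:
```python
from h import *
W=[]
for x,z in [(53,126),(32.6,112),(16.7,93),(6.2,70.5),(2.7,56),(2,50)]:
    a=al(x,39,z); W.append((a[0],a[1],a[2]-.0235,81.15))
plan(W)
```

```text
now [ 0.5735 -0.0042  0.1081] psi 81.3 F [ 0.8  0.7 -0.7] w 0.0 t 52.525 j [-0.15  0.42  0.07  1.9  -0.04  0.82  1.35]
[-1.1, -1.0, 0.4] [0.002, -0.001, 0.003] rows 0.0
[20.4, 0.0, 14.0] [0.0, 0.0, 0.0] rows 0.4
[15.9, 0.0, 19.0] [0.0, 0.0, 0.0] rows 0.4
[10.5, 0.0, 22.5] [0.0, 0.0, 0.0] rows 0.4
[3.5, 0.0, 14.5] [0.0, 0.0, 0.0] rows 0.2
[0.7, 0.0, 6.0] [0.0, 0.0, 0.0] rows 0.1
```

Call:
play_rows(deltas=[[0,[9,0,6],[0,0,0]],[0,[19,0,14],[0,0,0]],[0,[27,0,23],[0,0,0]],[0,[35,0,33],[0,0,0]],[0,[41,0,44],[0,0,0]],[0,[46,0,55],[0,0,0]],[0,[48,0,64],[0,0,0]],[0,[49,0,70],[0,0,0]]])

```text
clock: 53.52
tcp_pos: [0.5248, 0.0034, 0.0375]
orientation: [-0.238, -3.131, -0.003]
contact_force: [-0.0, 0.4, 0.1]
grip_width: -0.0002
```

Call:
play_rows(deltas=[[0,[1,0,3],[0,0,0]],[0,[1,0,6],[0,0,0]],[0,[1,0,8],[0,0,0]],[0,[1,0,8],[0,0,0]]])

```text
clock: 54.02
tcp_pos: [0.5239, 0.0035, 0.0295]
orientation: [-0.238, -3.131, -0.003]
contact_force: [-0.6, 0.1, -0.2]
grip_width: -0.0
```

Run:
```python
from h import *
a=al(2,39,46); plan([(a[0],a[1],a[2]-.0235,81.15)])
im,d=grab('scene'); u,v=proj('scene',al(20,0,45)); save(im,'cv.png',(int(u)-75,int(v)-60,int(u)+75,int(v)+50),5)
```

```text
now [0.5239 0.0035 0.0295] psi 81.3 F [-0.6  0.1 -0.2] w -0.0 t 54.025 j [-0.16  0.48  0.05  2.05 -0.04  0.61  1.33]
[-0.3, -1.0, 1.8] [0.002, -0.002, 0.003] rows 0.0
```

View pics/cv.png

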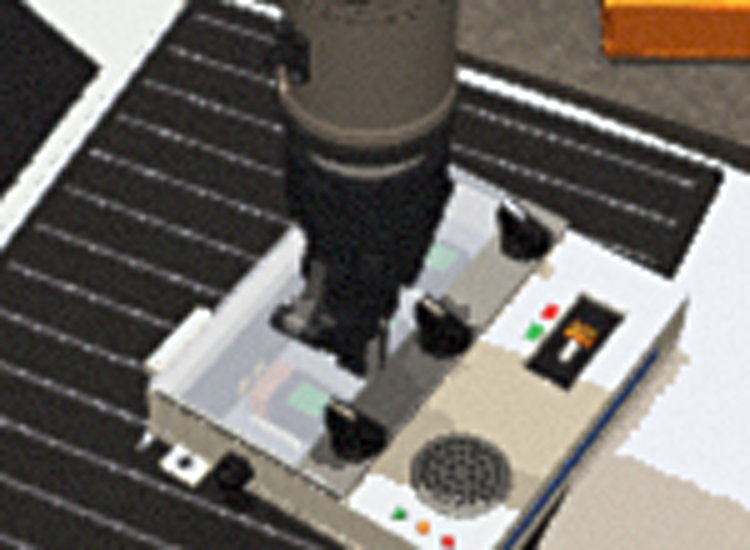

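The cover is almost flat, with the bolts at (525,230), (443,325), (355,430). I press it down by feel.

Call:
play_rows(deltas=[[0,[0,0,0.7],[0,0,0]],[0,[0,0,1.4],[0,0,0]],[0,[0,0,2],[0,0,0]],[0,[0,0,2],[0,0,0]]])

```text
clock: 54.58
tcp_pos: [0.5239, 0.0036, 0.0275]
orientation: [-0.238, -3.131, -0.003]
contact_force: [0.6, -0.0, 0.1]
grip_width: -0.0003
```

Call:
play_rows(deltas=[[0,[0,0,0.5],[0,0,0]],[0,[0,0,1],[0,0,0]],[0,[0,0,1],[0,0,0]]])

```text
clock: 54.95
tcp_pos: [0.5238, 0.0035, 0.0264]
orientation: [-0.238, -3.131, -0.003]
contact_force: [-0.2, 1.1, 0.4]
grip_width: -0.0002
```

Call:
play_rows(deltas=[[0,[0,0,0.5],[0,0,0]],[0,[0,0,1],[0,0,0]],[0,[0,0,1.5],[0,0,0]],[0,[0,0,1.5],[0,0,0]]])

```text
clock: 55.45
tcp_pos: [0.5239, 0.0036, 0.0258]
orientation: [-0.238, -3.131, -0.003]
contact_force: [-3.1, 0.2, 9.8]
grip_width: -0.0001
```

Call:
play_rows(deltas=[[0,[0,0,0.5],[0,0,0]],[0,[0,0,1],[0,0,0]],[0,[0,0,1],[0,0,0]]])

```text
clock: 55.82
tcp_pos: [0.524, 0.0036, 0.0258]
orientation: [-0.239, -3.131, -0.004]
contact_force: [-4.1, 0.5, 13.1]
grip_width: -0.0001
```

Call:
play_rows(deltas=[[0,[0,0,0.5],[0,0,0]],[0,[0,0,1],[0,0,0]],[0,[0,0,1],[0,0,0]]])

```text
clock: 56.2
tcp_pos: [0.5239, 0.0036, 0.0258]
orientation: [-0.239, -3.131, -0.004]
contact_force: [-4.1, 0.5, 12.6]
grip_width: -0.0001
```

Shut: firm contact at TCP z 0.0258. Now bolt0 (left).

Run:
```python
from h import *
a,b,c=[al(-20,y) for y in(78,0,-78)]
plan([(a[0],a[1],.08,72.5),(a[0],a[1],.0335,72.5)])
print(a,b,c)
```

```text
now [0.5239 0.0036 0.0258] psi 81.27 F [-4.1  0.5 12.6] w -0.1 t 56.2 j [-0.16  0.48  0.05  2.06 -0.04  0.6   1.33]
[21.7, 38.2, -54.1] [0.002, -0.002, 0.153] rows 1.1
[0.0, 0.0, 46.5] [0.0, 0.0, 0.0] rows 0.7
[0.50834526 0.04444901 0.0052    ] [ 0.49633838 -0.03262131  0.0052    ] [ 0.4843315  -0.10969164  0.0052    ]
```

Call:
play_rows(deltas=[[0,[0,0,-54],[0,0,0]],[30,[22,38,-54],[0,0,0.153]],[30,[22,38,-54],[0,0,0.153]],[30,[22,38,-54],[0,0,0.153]],[30,[22,38,-54],[0,0,0.153]],[30,[22,38,-54],[0,0,0.153]]], squeeze=40)

```text
clock: 56.95
tcp_pos: [0.5081, 0.0434, 0.0796]
orientation: [-0.479, -3.103, -0.003]
contact_force: [0.1, -0.2, -0.1]
grip_width: 0.03
```

```bash
cat > ba.py <<'E'
from h import *
# bar angles from top view depth: points 58..70 above alarm base
def bars(show=True):
    im,d=grab('top'); P=pts('top',d); c,s=np.cos(AY),np.sin(AY); D=(P-[*AT,ZM])*1e3
    X=c*D[...,0]+s*D[...,1]; Y=-s*D[...,0]+c*D[...,1]; Z=D[...,2]
    for y in(78,0,-78):
        k=(abs(X+20)<26)&(abs(Y-y)<26)&(Z>57)&(Z<74)
        if k.sum()<12: print(y,'hidden',k.sum()); continue
        rc=cv2.minAreaRect(np.stack([X[k],Y[k]],-1).astype(np.float32)); q=np.stack([X[k],Y[k]],-1); w,V=np.linalg.eigh(np.cov((q-q.mean(0)).T)); e=V[:,1]
        print(y,k.sum(),q.mean(0).round(1),'size',np.round(rc[1],0),'bar cw from +x deg',round(-np.degrees(np.arctan2(e[1],e[0]))%180,1))
    k=(X>20)&(X<80)&(abs(Y)<95)&(Z>40)&(Z<52); print('cover z', np.median(Z[k]).round(1), k.sum(), [np.median(Z[k&(X>a)&(X<a+20)]).round(1) for a in(20,40,60)])
if __name__=='__main__': bars()
E
python3 ba.py; python3 -c "
from h import *
a=al(-20,78); plan([(a[0],a[1],.0335,72.5)])"
```

```text
78 hidden 0
0 67 [-20.5  -1.2] size [10. 33.] bar cw from +x deg 11.3
-78 69 [-20.1 -78.8] size [11. 33.] bar cw from +x deg 15.5
cover z 46.0 1806 [np.float64(46.0), np.float64(46.0), np.float64(46.0)]
now [0.508  0.0435 0.0796] psi 72.45 F [ 0.3 -0.8  0.2] w 30.0 t 57.0 j [-0.28  0.38  0.08  2.06 -0.05  0.71  1.11]
[-0.1, 0.9, 46.1] [0.002, -0.002, -0.001] rows 0.7
```

Call:
play_rows(deltas=[[30,[0,1,25],[0,0,0]],[30,[0,1,40],[0,0,0]],[30,[0,1,46],[0,0,0]],[30,[0,1,46],[0,0,0]],[4,[0,1,46],[0,0,0]],[4,[0,1,46],[0,0,0]],[4,[0,1,46],[0,0,0]],[4,[0,1,46],[0,0,0]]])

```text
clock: 58.0
tcp_pos: [0.5092, 0.0451, 0.0343]
orientation: [-0.479, -3.105, -0.005]
contact_force: [1.6, 1.6, 4.3]
grip_width: 0.0097
```

Call:
play_rows(deltas=[[4,[0,0,0],[0,0,0.18]],[4,[0,0,0],[0,0,0.36]],[4,[0,0,0],[0,0,0.54]],[4,[0,0,0],[0,0,0.72]],[4,[0,0,0],[0,0,0.9]],[4,[0,0,0],[0,0,1.08]],[4,[0,0,0],[0,0,1.2]],[4,[0,0,0],[0,0,1.2]]])

```text
clock: 59.0
tcp_pos: [0.5082, 0.0444, 0.0343]
orientation: [-2.148, -2.289, -0.001]
contact_force: [-1.3, -1.3, 4.7]
grip_width: 0.0098
```

Run:
```python
from h import *
a=al(-20,78); plan([(a[0],a[1],.0335,-13)]); print(r.get_obs()['moment'])
```

```text
now [0.5082 0.0444 0.0343] psi 3.66 F [-1.3 -1.3  4.7] w 9.8 t 59.0 j [-0.52  0.48  0.39  2.1  -0.32  0.62  0.16]
[0.1, 0.1, 0.8] [-0.002, -0.002, 0.291] rows 1.6
[-0.23985954  0.43191427 -0.04145538]
```

Call:
play_rows(deltas=[[4,[0,0,0],[0,0,0.12]],[4,[0,0,0],[0,0,0.22]],[4,[0,0,0],[0,0,0.3]],[4,[0,0,0],[0,0,0.3]]])

```text
clock: 59.5
tcp_pos: [0.5079, 0.0444, 0.0343]
orientation: [-2.462, -1.948, 0.001]
contact_force: [-1.4, 0.1, 4.0]
grip_width: 0.0099
```

Run:
```python
from h import *
a=al(-20,78); plan([(a[0],a[1],.0335,-13)]); print(r.get_obs()['moment'])
```

```text
now [0.5079 0.0444 0.0343] psi -13.3 F [-1.4  0.1  4. ] w 9.9 t 59.5 j [-0.58  0.5   0.47  2.11 -0.38  0.62 -0.08]
[0.2, 0.4, 0.8] [-0.003, -0.001, -0.005] rows 0.0
[-0.00187995  0.19735536  0.79587055]
```

Moment about z rose to 0.8 N m: end stop reached. Release, on to bolt1.

Call:
play_rows(deltas=[[4,[0,0,0],[0,0,-0.06]],[30,[0,0,0],[0,0,-0.06]],[30,[0,0,0],[0,0,-0.06]],[30,[0,0,-30],[0,0,-0.06]],[30,[0,0,-46],[0,0,-0.06]],[30,[0,0,-46],[0,0,-0.06]]])

```text
clock: 60.25
tcp_pos: [0.5089, 0.0445, 0.0812]
orientation: [-2.403, -2.021, -0.003]
contact_force: [-0.0, -0.7, 0.0]
grip_width: 0.0301
```

Run:
```python
from h import *
a=al(-20,0); plan([(a[0],a[1],.08,69.9),(a[0],a[1],.0335,69.9)])
```

```text
now [0.5089 0.0445 0.0812] psi -9.87 F [-0.  -0.7  0. ] w 30.1 t 60.25 j [-0.62  0.41  0.51  2.08 -0.31  0.72 -0.08]
[-78.2, 0.9, 1.0] [0.001, -0.002, -1.392] rows 7.5
[0.0, 0.0, 46.5] [0.0, 0.0, 0.0] rows 0.7
```

Call:
play_rows(deltas=[[30,[-78,1,1],[0,0,-1.392]],[30,[-78,1,1],[0,0,-1.392]],[30,[-78,1,1],[0,0,-1.392]],[30,[-78,1,1],[0,0,-1.392]],[30,[-78,1,1],[0,0,-1.392]],[30,[-78,1,1],[0,0,-1.392]],[30,[-78,1,1],[0,0,-1.392]],[30,[-78,1,1],[0,0,-1.392]]])

```text
clock: 61.25
tcp_pos: [0.4958, -0.0324, 0.0791]
orientation: [-0.543, -3.093, -0.004]
contact_force: [0.5, 0.2, -0.3]
grip_width: 0.03
```

```bash
python3 ba.py
python3 - <<'E'
from h import *
a=al(-20,0); plan([(a[0],a[1],.0335,69.9)])
E
```

```text
78 12 [-20.4  90.2] size [9. 5.] bar cw from +x deg 1.0
0 hidden 0
-78 63 [-18.9 -79.5] size [11. 33.] bar cw from +x deg 11.2
cover z 46.0 1438 [np.float64(46.2), np.float64(46.0), np.float64(46.0)]
now [ 0.4958 -0.0324  0.0791] psi 70.21 F [ 0.5 -0.8  0. ] w 30.0 t 61.3 j [-0.2   0.36  0.17  2.1  -0.1   0.69  1.26]
[-0.7, -0.1, 45.6] [0.002, -0.002, 0.005] rows 0.7
```

Call:
play_rows(deltas=[[30,[-1,0,25],[0,0,0]],[30,[-1,0,40],[0,0,0]],[30,[-1,0,45.5],[0,0,0]],[30,[-1,0,45.5],[0,0,0]],[4,[-1,0,45.5],[0,0,0]],[4,[-1,0,45.5],[0,0,0]],[4,[-1,0,45.5],[0,0,0]],[4,[-1,0,45.5],[0,0,0]]])

```text
clock: 62.3
tcp_pos: [0.4973, -0.0321, 0.0342]
orientation: [-0.539, -3.094, -0.005]
contact_force: [-0.6, 2.9, 6.8]
grip_width: 0.0095
```

Call:
play_rows(deltas=[[4,[0,0,0],[0,0,0.18]],[4,[0,0,0],[0,0,0.36]],[4,[0,0,0],[0,0,0.54]],[4,[0,0,0],[0,0,0.72]],[4,[0,0,0],[0,0,0.9]],[4,[0,0,0],[0,0,1.08]],[4,[0,0,0],[0,0,1.2]],[4,[0,0,0],[0,0,1.2]]])

```text
clock: 63.3
tcp_pos: [0.4961, -0.0329, 0.0342]
orientation: [-2.193, -2.245, -0.001]
contact_force: [-2.4, -0.1, 6.0]
grip_width: 0.0095
```

Call:
play_rows(deltas=[[4,[0,0,0],[0,0,0.12]],[4,[0,0,0],[0,0,0.2]],[4,[0,0,0],[0,0,0.26]],[4,[0,0,0],[0,0,0.26]]])

```text
clock: 63.8
tcp_pos: [0.4958, -0.0329, 0.0342]
orientation: [-2.462, -1.946, 0.001]
contact_force: [-2.0, 1.1, 4.7]
grip_width: 0.01
```

Run:
```python
from h import *
a=al(-20,0); plan([(a[0],a[1],.0335,-13)]); print(r.get_obs()['moment'])
```

```text
now [ 0.4958 -0.0329  0.0342] psi -13.35 F [-2.   1.1  4.7] w 10.0 t 63.8 j [-0.49  0.49  0.54  2.14 -0.44  0.62  0.13]
[0.4, 0.5, 0.7] [-0.003, -0.001, -0.006] rows 0.0
[0.19497064 0.37132322 1.04893968]
```

At its stop (moment 1.05). On to bolt2.

Call:
play_rows(deltas=[[4,[0,0,0],[0,0,-0.06]],[30,[0,0,0],[0,0,-0.06]],[30,[0,0,0],[0,0,-0.06]],[30,[0,0,-30],[0,0,-0.06]],[30,[0,0,-46],[0,0,-0.06]],[30,[0,0,-46],[0,0,-0.06]]])

```text
clock: 64.55
tcp_pos: [0.4968, -0.0329, 0.0811]
orientation: [-2.404, -2.019, -0.002]
contact_force: [0.7, 0.1, -0.7]
grip_width: 0.03
```

Run:
```python
from h import *
a=al(-20,-78); plan([(a[0],a[1],.08,67.5)])
```

```text
now [ 0.4968 -0.0329  0.0811] psi -9.93 F [ 0.7  0.1 -0.7] w 30.0 t 64.55 j [-0.54  0.41  0.6   2.11 -0.35  0.71  0.12]
[-77.8, 0.9, 0.9] [0.001, -0.003, -1.351] rows 7.2
```

Call:
play_rows(deltas=[[30,[-78,1,1],[0,0,-1.351]],[30,[-78,1,1],[0,0,-1.351]],[30,[-78,1,1],[0,0,-1.351]],[30,[-78,1,1],[0,0,-1.351]],[30,[-78,1,1],[0,0,-1.351]],[30,[-78,1,1],[0,0,-1.351]],[30,[-78,1,1],[0,0,-1.351]],[30,[-78,1,1],[0,0,-1.351]]])

```text
clock: 65.55
tcp_pos: [0.4838, -0.1097, 0.0792]
orientation: [-0.613, -3.079, -0.005]
contact_force: [0.2, 0.4, -0.5]
grip_width: 0.0297
```

```bash
python3 ba.py
python3 - <<'E'
from h import *
a=al(-20,-78); plan([(a[0],a[1],.0335,67.5)])
E
```

```text
78 69 [-20.1  76. ] size [34. 11.] bar cw from +x deg 88.2
0 63 [-20.1   0. ] size [33. 11.] bar cw from +x deg 92.0
-78 hidden 0
cover z 45.9 1738 [np.float64(45.8), np.float64(45.9), np.float64(46.0)]
now [ 0.4839 -0.1098  0.0793] psi 67.5 F [0.1 0.6 0.3] w 30.0 t 65.6 j [-0.11  0.37  0.25  2.1  -0.15  0.69  1.42]
[-0.5, 0.2, 45.8] [0.002, -0.002, -0.0] rows 0.7
```

Call:
play_rows(deltas=[[30,[-0.5,0,25],[0,0,0]],[30,[-0.5,0,40],[0,0,0]],[30,[-0.5,0,45.5],[0,0,0]],[30,[-0.5,0,45.5],[0,0,0]],[4,[-0.5,0,45.5],[0,0,0]],[4,[-0.5,0,45.5],[0,0,0]],[4,[-0.5,0,45.5],[0,0,0]],[4,[-0.5,0,45.5],[0,0,0]]])

```text
clock: 66.6
tcp_pos: [0.485, -0.1092, 0.0344]
orientation: [-0.612, -3.081, -0.006]
contact_force: [0.8, 4.3, 7.1]
grip_width: 0.0097
```

Call:
play_rows(deltas=[[4,[0,0,0],[0,0,0.18]],[4,[0,0,0],[0,0,0.36]],[4,[0,0,0],[0,0,0.54]],[4,[0,0,0],[0,0,0.72]],[4,[0,0,0],[0,0,0.9]],[4,[0,0,0],[0,0,1.08]],[4,[0,0,0],[0,0,1.2]],[4,[0,0,0],[0,0,1.2]]])

```text
clock: 67.6
tcp_pos: [0.4839, -0.1097, 0.0344]
orientation: [-2.244, -2.194, -0.002]
contact_force: [-2.0, -0.6, 4.8]
grip_width: 0.0097
```

Call:
play_rows(deltas=[[4,[0,0,0],[0,0,0.12]],[4,[0,0,0],[0,0,0.18]],[4,[0,0,0],[0,0,0.22]],[4,[0,0,0],[0,0,0.22]]])

```text
clock: 68.1
tcp_pos: [0.4837, -0.1097, 0.0345]
orientation: [-2.468, -1.937, -0.0]
contact_force: [-1.7, 0.6, 3.9]
grip_width: 0.0096
```

Run:
```python
from h import *
plan([]); print(r.get_obs()['moment'])
```

```text
now [ 0.4837 -0.1097  0.0345] psi -13.75 F [-1.7  0.6  3.9] w 9.6 t 68.1 j [-0.38  0.51  0.61  2.14 -0.5   0.63  0.34]
[0.38166271 0.39434288 1.17147259]
```

At its stop too (1.17). Looking back, I had dragged the nub back myself by easing off while still gripping; so gripping works, and I'll open before easing. Release bolt2 and go to the switch.

Call:
play_rows(deltas=[[4,[0,0,0],[0,0,-0.06]],[30,[0,0,0],[0,0,-0.06]],[30,[0,0,0],[0,0,-0.06]],[30,[0,0,-30],[0,0,-0.06]],[30,[0,0,-56],[0,0,-0.06]],[30,[0,0,-56],[0,0,-0.06]]])

```text
clock: 68.85
tcp_pos: [0.4852, -0.1103, 0.0918]
orientation: [-2.412, -2.01, -0.005]
contact_force: [0.4, -0.2, 0.5]
grip_width: 0.0297
```

Run:
```python
from h import *
plan([(.4371,-.0744,.09,81.15)])
```

```text
now [ 0.4852 -0.1103  0.0918] psi -10.4 F [ 0.4 -0.2  0.5] w 29.7 t 68.85 j [-0.45  0.41  0.68  2.11 -0.39  0.74  0.3 ]
[26.6, -53.8, 1.9] [0.003, -0.002, -1.598] rows 8.6
```

Call:
play_rows(deltas=[[14,[27,-54,2],[0,0,-1.598]],[14,[27,-54,2],[0,0,-1.598]],[14,[27,-54,2],[0,0,-1.598]],[14,[27,-54,2],[0,0,-1.598]],[14,[27,-54,2],[0,0,-1.598]],[14,[27,-54,2],[0,0,-1.598]],[14,[27,-54,2],[0,0,-1.598]],[14,[27,-54,2],[0,0,-1.598]]])

```text
clock: 69.85
tcp_pos: [0.4363, -0.0739, 0.089]
orientation: [-0.385, -3.117, -0.005]
contact_force: [-0.1, -0.6, -0.3]
grip_width: 0.0145
```

Run:
```python
from h import *
plan([(.4371,-.0744,.045,81.15)])
```

```text
now [ 0.4363 -0.0739  0.089 ] psi 75.93 F [-0.1 -0.6 -0.3] w 14.5 t 69.85 j [-0.27  0.27  0.34  2.22 -0.15  0.67  1.51]
[-0.9, -0.4, 43.9] [0.003, -0.001, -0.091] rows 0.7
```

Call:
play_rows(deltas=[[14,[-1,-0.4,20],[0,0,-0.091]],[14,[-1,-0.4,40],[0,0,-0.091]],[14,[-1,-0.4,44],[0,0,-0.091]],[14,[-1,-0.4,44],[0,0,-0.091]],[14,[-1,-0.4,60],[0,0,-0.091]],[14,[-1,-0.4,68],[0,0,-0.091]],[14,[-1,-0.4,73],[0,0,-0.091]],[14,[-1,-0.4,73],[0,0,-0.091]]])

```text
clock: 70.85
tcp_pos: [0.4371, -0.0743, 0.016]
orientation: [-0.243, -3.132, -0.005]
contact_force: [-0.6, -0.1, 0.0]
grip_width: 0.0142
```

Run:
```python
from h import *
plan([(.4371,-.0744,.0155,81.15)])
```

```text
now [ 0.4371 -0.0743  0.016 ] psi 81.14 F [-0.6 -0.1  0. ] w 14.2 t 70.85 j [-0.19  0.42  0.26  2.25 -0.23  0.49  1.67]
[0.0, -0.1, 0.5] [0.003, -0.001, -0.0] rows 0.0
```

Call:
play_rows(deltas=[[4,[0,0,0],[0,0,0]],[4,[0,0,0],[0,0,0]],[4,[0,0,0],[0,0,0]],[4,[0,0,0],[0,0,0]]], squeeze=20)

```text
clock: 71.35
tcp_pos: [0.4373, -0.074, 0.0161]
orientation: [-0.242, -3.132, -0.006]
contact_force: [0.1, 3.6, 2.1]
grip_width: 0.0076
```

Call:
play_rows(deltas=[[4,[0,3,0],[0,0,0]],[4,[0,6,0],[0,0,0]],[4,[0,9,0],[0,0,0]],[4,[0,11,0],[0,0,0]],[4,[0,12.5,0],[0,0,0]],[4,[0,14,0],[0,0,0]],[4,[0,15,0],[0,0,0]],[4,[0,15,0],[0,0,0]]])

```text
clock: 72.35
tcp_pos: [0.4392, -0.0618, 0.0162]
orientation: [-0.246, -3.132, -0.002]
contact_force: [-1.5, -8.9, 1.1]
grip_width: 0.0075
```

Run:
```python
from h import *
n=al(-72,-39); plan([(n[0],n[1],.0155,81.15)])
```

```text
now [ 0.4392 -0.0618  0.0162] psi 81.02 F [-1.5 -8.9  1.1] w 7.5 t 72.35 j [-0.22  0.42  0.27  2.25 -0.23  0.49  1.64]
[0.0, -1.3, 0.7] [0.001, -0.0, -0.002] rows 0.0
```

12.3 mm travel to a firm stop. I open first, then lift away and check.

Call:
play_rows(deltas=[[13,[0,1,0],[0,0,0]],[14,[0,1,0],[0,0,0]],[14,[0,0.5,0],[0,0,0]],[14,[0,0.5,-15],[0,0,0]],[14,[0,0.5,-60],[0,0,0]],[14,[0,0.5,-110],[0,0,0]],[14,[0,-60,-130],[0,0,0]],[14,[0,-120,-130],[0,0,0]]])

```text
clock: 73.35
tcp_pos: [0.4222, -0.1814, 0.1491]
orientation: [0.24, 3.127, 0.002]
contact_force: [1.0, 0.8, -0.1]
grip_width: 0.0143
```

Call:
play_rows(deltas=[[14,[0,-60,-30],[0,0,0]],[14,[0,-100,-30],[0,0,0]],[14,[0,-100,-30],[0,0,0]]])

```text
clock: 73.72
tcp_pos: [0.4057, -0.284, 0.1806]
orientation: [0.251, 3.124, -0.001]
contact_force: [0.7, 0.0, 0.4]
grip_width: 0.0137
```

```bash
python3 sw.py; python3 ba.py
python3 - <<'E'
from h import *
im=np.load('top_i.npy'); save(im,'fin.png',(120,130,440,300),2.45)
u,v=proj('top',al(-20,0,40)); save(im,'fin2.png',(int(u)-50,int(v)-38,int(u)+50,int(v)+38),7)
E
```

```text
now [ 0.4057 -0.284   0.1806] psi 80.83 F [0.7 0.  0.4] w 13.7 t 73.725 j [ 0.04  0.22  0.52  2.04 -0.14  0.91  2.04]
top 20 nub alarm xy [-71.6 -39.1]
scene 17 nub alarm xy [-71.6 -35. ]
78 70 [-20.   76.3] size [33. 11.] bar cw from +x deg 89.0
0 67 [-19.9  -0.9] size [33. 11.] bar cw from +x deg 89.5
-78 71 [-19.9 -78.9] size [34. 11.] bar cw from +x deg 89.4
cover z 45.8 1983 [np.float64(45.9), np.float64(45.7), np.float64(45.9)]
```

View pics/fin2.png

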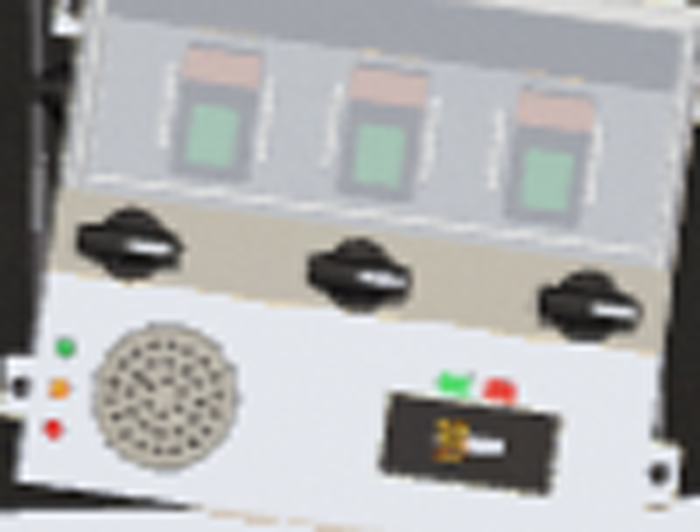

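View pics/fin.png

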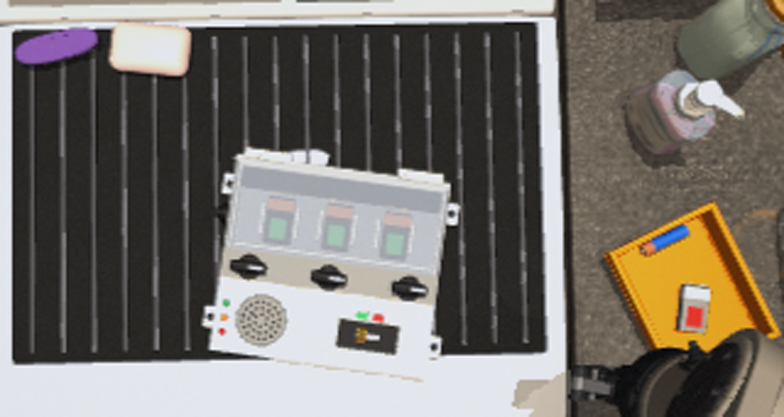

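Final views: nub at the green end (450,440; y -39.1 mm, same as at the start), bars along the edge, cover flat, spent block in the tub (695,308), bystanders unmoved.

```bash
python3 -c "
from bench import r
print(r.get_obs()['clock']); print(r.hand_in())"
```

```text
73.875
the job is handed in; nothing more can be done
None
```

The battery change is done in the order asked, and I handed it in at 73.9 s (no verdict is reported). I slid the switch off, put the spent block in the tub, and laid the three fresh blocks in their bays. Then I shut the cover, turned the three bolts to their stops and slid the switch back on.

**Final checks:**
- **Switch:** the nub is at y -39.1 mm by the top camera, the same as at the start. The scene camera reads -35 mm, but it read about 4–5 mm high on the nub throughout.
- **Bolts:** the bars stand at 89.0°, 89.5° and 89.4°, within about 2° measuring accuracy. Each one met its end stop.
- **Cover:** its top face is at 45.8 mm against 46 mm when shut.
- **Blocks:** all three lie flat, green label up, snaps at the contact block. The spent block is in the tub, and nothing else appears moved.

**Troubles along the way:**
- **Tip height:** the fingertips sit about 25 mm behind the reported TCP, unlike the description. My first tries at the switch closed above the nub, so I set the heights by touch instead.
- **Switch off:** after reaching the off end I eased back while still gripping and dragged the nub back about 3 mm. I pushed it fully off again before touching the batteries.

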